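# Set up a bolt inspection on the light pad

## Task

Get the bench ready for a thread inspection: take the roll of black tape off the light pad and lay it flat on the bare bench, snap the folded thread chart up on its stand, and slide the light pad's dimmer until its white line is level with the orange mark clip. Then fetch every bolt there is from the organiser, opening only the bin that holds the bolts, lay them flat on the pad's white panel, none touching another, and shut that bin's lid again. Leave the padlock and screwdriver as they lie.

Things in the scene. Friction and masses are not known exactly. Their poses are not given: they have to be found in the camera images.
- bolt_1: Galvanised M12 hex bolt with its nut on, 64 mm long, 70 g. Local y runs along the bolt towards its head; head 20 mm across and 8 mm thick at local y +24..+32, nut 21 mm across at y -25..-15, bare 12 mm shank between (middle of it at y +5). Origin halfway along, on the underside as first laid: the bolt's axis runs at local z +9. The 2 to 4 bolts present all start flat in bin_bolts, lengthwise front to back of the bin; they may roll on their hexagon. Absent ones read None.
- bolt_2: As bolt_1.
- bolt_3: As bolt_1.
- bolt_4: As bolt_1.
- bin_bolts: Blue bin with the bolts, seen through its clear lid: 176 (local x) x 110 (y) x 44 mm, walls and floor 3 mm. Two channels 26 mm wide run front to back in its floor, centred at local y +-22, between ribs 4 mm high; the bolts lie in them. Fixed in a rack in a row with bin_nuts and bin_washers, 112 mm apart along y, in any order. Origin: centre of its underside, 4 mm over the table; -x is its front.
- bin_nuts: The same bin filled with nuts (not to be opened).
- bin_washers: The same bin filled with washers (not to be opened).
- lid_bolts (a joint): Angle of the clear lid of bin_bolts, rad: 0 shut, 1.88 fully open. Hinged on the far (+x) rim; the light lid falls shut below about 1.55 rad and falls fully open, against its stop, above about 1.6.
- lid_nuts (a joint): The same for bin_nuts: leave shut.
- lid_washers (a joint): The same for bin_washers: leave shut.
- lid_bolts_tab (a point): Grip point on the grey tab in the plane of the lid of bin_bolts, beyond its front edge; the tab is 20 mm wide (along the hinge), 8 mm thick, and stands out 35 mm beyond the lid's edge; this point lies 200 mm from the hinge line, 14 mm inside the tab's end. Shut, the tab is level, 51 mm above the table, and 22 mm in front of the bin's front; open, it stands up. Pinched across its width it can pivot between the fingers.
- lid_bolts_hinge (a point): On the hinge axis of that lid, in the middle of the bin's far rim, with the bin's axes (hinge along local y).
- light_pad: Flat light pad, fixed, 148 (local x) x 216 (local y) mm. Origin: centre of its underside. White panel 96 x 204 mm centred at local x +20, its top 10 mm above the table; black rim round it 15 mm high, 6 mm wide, and a black control strip 46 mm wide, 15 mm high along the near side (local -x).
- dimmer (a joint): Slide of the dimmer's cap along its track on the control strip, m: 0 to 0.11, growing along the pad's local +y. It stays where it is left; takes about 2 N.
- dimmer_grip (a point): Middle of the grey dimmer cap with a white line across it; cap 14 (local x) x 20 (local y, along the track) x 19 mm high, its top 21 mm above the control strip; this point is 12 mm above the strip. Pad's axes.
- mark (a point): The place of dimmer_grip at which the cap's white line is level with the orange mark clip (a flat clip beside the track, on the robot's side), which sits elsewhere in each start.
- chart (a joint): Angle of the white thread chart board on its dark stand, rad: 0 folded flat, 1.25 open (leaning back). Two springs hold it at either end, snapping over the centre at about 0.65 to 0.75; about 3 N at the tab lifts it.
- chart_tab (a point): Grip point on the chart's red tab, in the plane of the board beyond its front edge; tab 20 mm wide (along the hinge), 8 mm thick, standing out 35 mm beyond the board's edge; this point lies 126 mm from the hinge line. Folded, it is 22 mm above the table.
- chart_hinge (a point): On the chart's hinge axis, at the far side of the stand, 22 mm above the table, with the stand's axes: hinge along local y, the folded board lies towards local -x. The board is 104 x 150 x 5 mm.
- tape_electrical: Roll of black electrical tape, 53 mm across, 19 mm high, left lying on the light pad's white panel; to be set down flat anywhere clear on the bare bench. Origin: centre of its underside.
- padlock: Bystander: brass padlock, 68 x 42 x 18 mm, lying flat. Origin: centre of its underside.
- screwdriver_cross: Bystander: red-handled screwdriver, 27 x 184 x 28 mm, lying near the table's front edge. Origin: centre of its underside.
Mind the look-alikes: they are no part of the job. There is more than one size of the tape_electrical; the one meant has the size given above.

How it is judged:
By the outcome, as a careful person would: the job done as asked, in the order asked, and still so for the second after the job is handed in, with the robot touching nothing.
Of bolt_1, bolt_2, bolt_3, bolt_4 only 2 to 4 are there at a start; the rules pass over those that are not, and their reading is None.
At some moment in a run one of bolt_1, bolt_2, bolt_3, bolt_4, tape_electrical may be knocked a few centimetres aside while the robot is not near it.
Once in a run the grip may slacken for a moment while it holds something.
It also fails if it takes over 210 s, if anything falls off the work surface, if the arm or the gripper's body presses on something with over 40 N, if the wrist force passes 120 N, or if a joint passes its speed limit or range.

## Robot

A 6-joint arm with a two-finger parallel gripper is mounted at the origin on a cart in front of the work surface, level with it; the furniture and walls round the work are solid. World frame = base frame: x ahead of the robot, y to its left, z up, the work surface at z = 0. Lengths are in m, angles in rad, forces in N, time in s.
With the tool pointing down it reaches from about 0.25 to 0.725 m from the base axis. Payload 4 kg.
Tool frame: the origin (TCP) lies on the centre line of the jaws, within the pads' length; the fingertips stand 17 mm ahead of it and the grasp point (between the pads) lies 2 mm behind it; z points along the fingers, y is the line along which they close (so a half turn about z gives the same grasp; the last joint's range is limited). The gripper opens to 85 mm and grips with 20 to 120 N. Pads are 22 mm wide; open, the fingers measure 114 mm over their backs; the gripper's body (76 mm by 85 mm) begins 54 mm behind the grasp point. The pads swing forward as they close: fully open they stand 13 mm farther back than shut.
Start: joints at [-1.288, 0.241, 0.005, 1.335, 0, 1.571], TCP at [0.14, -0.48, 0.248] pointing down, gripper open.
Joint ranges: [-2.72, 2.72], [-1.05, 1.87], [-1.09, 1.28], [-1.99, 2.15], [-1.42, 1.44], [-3.14, 3.14]. Speed limits (rad/s): [2.79, 2.79, 3.14, 3.14, 3.14, 3.14].

## Interface

Orientations are given as a unit quaternion [x, y, z, w].
In Python, from workcell import get_obs, imaging, order gives the robot as it stands.
- The arm moves only by the tool apply_moves, never from a script. Its argument "targets" is a list that holds one entry, the list of rows, each a list of 5 numbers: the shift along the world's x, y, z in units of 40 mm (1.0 is 40 mm), then the turn about the world's z in degrees, then the gripper command: -1 is shut, 1 is fully open, values between are in proportion. In form: [[[dx, dy, dz, turn, fingers], ...]]. A call has 1 to 8 rows; each row shifts and turns the commanded pose from where the row before left it; what a row does not reach is not made up. A row lasts 1/12 s, in which the tool goes at most 41.7 mm and 7.16 degrees, less where a joint would pass 70% of its speed; a pose out of reach is approached as far as the arm can. A call is refused whole if a number of a shift passes 1 or a number of a turn 7.16, either way. A call with a gripper value outside its range is refused whole. The fingers move at their own pace and stop on an object; the grip force is fixed at half the most. Time passes only in rows, so rows that do not move let the fingers close. It gives the time, the measured TCP pose, the force, the opening and the grip force at its end, in the units of the state.
- get_obs(): the state, without advancing time (a new reading comes with each control period).
- imaging.camera(name): name is "scene" or "top" or "wrist"; returns (picture, depth): 384x512x3 uint8, blue, green, red; 384x512 float32, m along the optical axis (not along the pixel's ray), 0 where there is no reading.
- imaging.get_calibration(name): a dict with "camera_matrix" (3x3 intrinsics, pixels), "k1" (the pictures are not rectified: a ray, as slopes to the right and down, at radius r is drawn at 1 + k1 r^2 times it, then the intrinsics apply), "eye" and "rotation" of the camera in the world; the wrist camera has in their place "hand_eye" (4x4, takes a point from camera to tool coordinates, whose origin is the TCP and whose axes are the flange's). Camera axes: x right, y down, z forward; pixel columns grow to the right and rows downward; lengths in m; the calibration is good to about 2 mm. A picture is of the moment at which its call begins: read the wrist's pose just before it. get_calibration takes no time and is no camera call.
- order.job_done(): hands the job in; it is judged then, once.
The state is a dict: "clock": time; "joint_pos": joint angles; "joint_vel": joint speeds; "tau": joint torques, N m; "eef_pos": TCP position; "tool_rot": TCP orientation; "ft_force": force on the tool from outside, world axes, zero at the start; "ft_torque": the same for the moment, N m; "grip_width": finger opening in m; "grasp_force": force on a finger pad.
Only numpy, scipy, OpenCV 4.12 (cv2) and the standard library are available. Lean on these libraries where they do the work, as an engineer would, in place of code of your own. Each camera call takes 0.05 s, during which the arm holds its last target. There are 200 camera calls.

## Working session

There is one attempt and no reset: what is moved stays moved. The work goes in short steps, Python scripts to look and compute and a tool call to move; the robot and the scene stay as the last step left them, time stands still between calls to the robot, and variables do not carry over. Pictures are saved under pics/ and viewed, at most 15 in all, crops included, and the job is handed in when it is done.

Besides the shell and the picture viewer there is one more tool, called after "Call:" by a JSON object that holds its "api" and its "payload", one argument or row to a line. apply_moves: Moves the arm, as the interface text tells. Its arguments: {"type":"object","properties":{"targets":{"type":"array","items":{"type":"array","items":{"type":"array","items":{"type":"number"}}}}},"required":["targets"]}

```bash
ls; mkdir -p pics
cat > h.py <<'E'
import numpy as np, cv2
from workcell import get_obs, imaging, order
from scipy.spatial.transform import Rotation as R
def cam(name):
    o=get_obs(); im,d=imaging.camera(name); c=imaging.get_calibration(name)
    K=np.array(c["camera_matrix"])
    if "eye" in c: Rm=np.array(c["rotation"]); e=np.array(c["eye"])
    else:
        H=np.array(c["hand_eye"]); Rt=R.from_quat(o["tool_rot"]).as_matrix()
        Rm=Rt@H[:3,:3]; e=Rt@H[:3,3]+np.array(o["eef_pos"])
    return im,d,(K,c["k1"],Rm,e)
def rays(c,px):
    K,k1,Rm,e=c; px=np.atleast_2d(np.array(px,float))
    n=cv2.undistortPoints(px.reshape(-1,1,2),K,np.array([k1,0,0,0,0.])).reshape(-1,2)
    return np.c_[n,np.ones(len(n))]
def onz(c,px,z):
    r=rays(c,px)@c[2].T; e=c[3]; return e+r*((z-e[2])/r[:,2])[:,None]
def pts(c,d):  # full cloud
    h,w=d.shape; u,v=np.meshgrid(np.arange(w),np.arange(h))
    r=rays(c,np.c_[u.ravel(),v.ravel()]); P=(r*d.ravel()[:,None])@c[2].T+c[3]
    return P.reshape(h,w,3)
def proj(c,P):
    K,k1,Rm,e=c; q=(np.atleast_2d(P)-e)@Rm
    s=q[:,:2]/q[:,2:]; s=s*(1+k1*(s**2).sum(1))[:,None]
    return s@K[:2,:2].T+K[:2,2]
E
python3 - <<'E'
from h import *
for n in("top","scene"):
    im,d,c=cam(n); cv2.imwrite(f"pics/{n}0.png",im); np.savez(f"{n}0.npz",im=im,d=d)
    print(n,c[0].tolist(),c[1],c[2].tolist(),c[3].tolist())
print(get_obs())
E
```

```text
pics
top [[419.5929332614092, 0.0, 252.42349133309511], [0.0, 419.5929332614092, 186.4468377853239], [0.0, 0.0, 1.0]] -0.04342351027027257 [-0.6788005443805668, 0.7259735847375731, -0.08239661317958166, 0.07350492057310422] [0.267914766578265, -0.14645941979779017, 1.2643358247628385]
scene [[380.50915323539476, 0.0, 257.5942545085769], [0.0, 380.50915323539476, 197.40857958213843], [0.0, 0.0, 1.0]] 0.013051715689907315 [0.8620114758644414, -0.23179192303722962, 0.12599264393582166, -0.43282164174954535] [0.13817595820987308, -0.8210528294719001, 0.6461229587847215]
{'clock': 0.1, 'joint_pos': array([-1.28802389e+00,  2.41325598e-01,  3.81815896e-03,  1.33513982e+00,
        3.29785332e-06,  1.57081019e+00]), 'joint_vel': array([ 0.00077706, -0.00220892,  0.00232735, -0.00046584, -0.00086869,
       -0.00101474]), 'tau': array([-1.16770105e-03, -3.73138833e+01,  2.53009951e+01,  1.08919654e-02,
       -6.27227610e-05,  1.35245543e-05]), 'eef_pos': array([ 0.13936263, -0.47963382,  0.24749235]), 'tool_rot': array([ 9.90022160e-01,  1.40908714e-01, -1.28786506e-04, -9.16462769e-04]), 'ft_force': array([-0.22979837, -0.48428157,  0.23023496]), 'ft_torque': array([ 0.018113  , -0.02427515, -0.03492098]), 'grasp_force': 0.0, 'grip_width': 0.08545278084863456}
```

Rotation is a quaternion; fix the helper, then view.

```bash
sed -i 's/Rm=np.array(c\["rotation"\])/Rm=R.from_quat(c["rotation"]).as_matrix()/' h.py
python3 - <<'E'
import cv2
im=cv2.imread("pics/top0.png"); cv2.imwrite("pics/top0b.png",cv2.resize(im,(800,600),interpolation=cv2.INTER_CUBIC))
im=cv2.imread("pics/scene0.png"); cv2.imwrite("pics/scene0b.png",cv2.resize(im,(800,600),interpolation=cv2.INTER_CUBIC))
E
```

```text
(no output)
```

View pics/top0b.png

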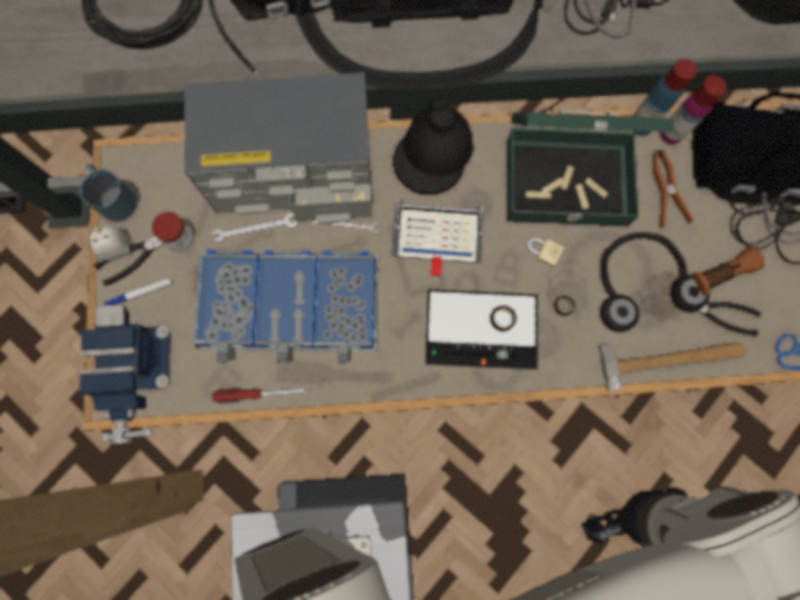

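View pics/scene0b.png

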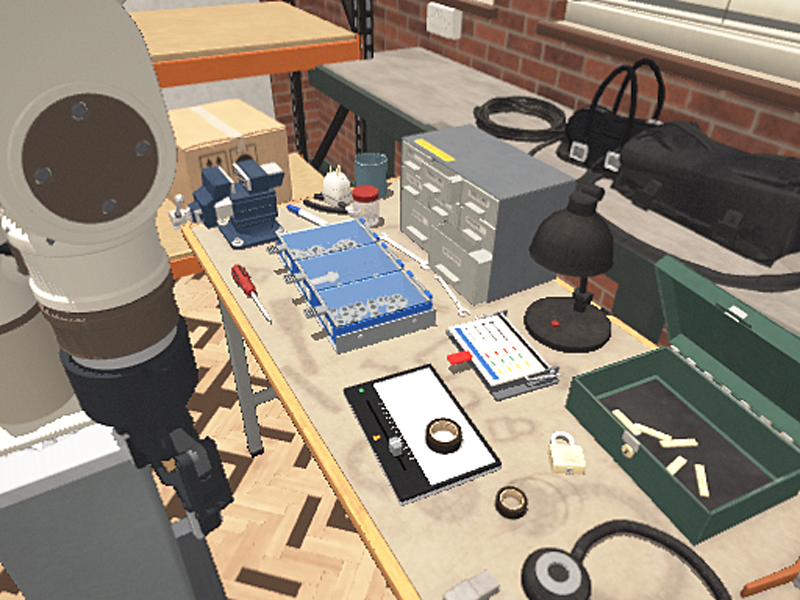

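The top view (800×600 px) shows the bins at (197–377, 250–348). The bolts are in the middle bin, three seen at (274,325), (298,325) and (298,287). The pad is at (427–538, 291–366), with a roll on it at (503,317) and a smaller look-alike roll on the bench at (565,305). The dimmer cap is at (502,353), the orange clip at (484,361), the chart tab at (436,266) and the padlock at (547,250). Of the two rolls, the one on the panel should be 53 mm across, which I check next.

```bash
python3 - <<'E'
from h import *
im,d,c=cam("top"); P=pts(c,d); s=1/1.5625
np.set_printoptions(precision=4,suppress=True)
hsv=cv2.cvtColor(im,cv2.COLOR_BGR2HSV)
def blob(m,x0,y0,x1,y1,z,name):
    mm=np.zeros(m.shape,np.uint8); a=[int(v*s) for v in(x0,y0,x1,y1)]
    mm[a[1]:a[3],a[0]:a[2]]=m[a[1]:a[3],a[0]:a[2]]
    cs,_=cv2.findContours(mm,cv2.RETR_EXTERNAL,cv2.CHAIN_APPROX_NONE); k=max(cs,key=cv2.contourArea)
    W=onz(c,k.reshape(-1,2),z)[:,:2].astype(np.float32); r=cv2.minAreaRect(W)
    ctr,rad=cv2.minEnclosingCircle(W); zz=P[...,2][mm>0]
    print(name,np.array(r[0]),np.array(r[1]),round(r[2],1),"circ",np.array(ctr),round(rad,4),"zmed",round(float(np.median(zz)),4),len(k)); return r
H,S,V=[hsv[...,i].astype(int) for i in range(3)]
u8=lambda b:(b*255).astype(np.uint8)
blob(u8((V>150)&(S<60)),420,285,545,345,.010,"panel")
blob(u8(V<70),420,285,545,375,.015,"pad")
blob(u8(V<110),478,298,530,338,.019,"tapeA")
blob(u8(V<90),548,285,582,325,.019,"tapeB")
blob(u8(((H<8)|(H>172))&(S>130)),420,250,455,285,.024,"redtab")
blob(u8((H>5)&(H<20)&(S>150)),470,352,500,370,.016,"orange")
blob(u8((V>70)),492,346,515,362,.036,"cap")
blob(u8((H>100)&(H<125)&(S>90)),190,240,385,352,.048,"bins")
blob(u8((V>140)),390,200,490,262,.025,"chart")
for n,b in (("tab1",(215,342,235,365)),("tab2",(275,342,292,365)),("tab3",(336,342,352,365))):
    blob(u8((S<70)&(V>105)),*b,.055,n)
for n,q in dict(bolt1=(274,325),bolt2=(298,325),bolt3=(298,287),pad=(435,350),table=(400,380),lid=(285,300),hingeL=(205,254),hingeR=(372,256)).items():
    u,v=[int(t*s) for t in q]; print(n,P[v,u])
E
python3 - <<'E'
import cv2
im=cv2.imread("pics/top0.png"); a=cv2.resize(im[150:245,115:375],(780,285),interpolation=cv2.INTER_CUBIC); cv2.imwrite("pics/crop1.png",a)
E
```

```text
panel [ 0.4848 -0.3359] [0.2036 0.0972] 83.5 circ [ 0.4866 -0.3366] 0.111 zmed 0.0115 190
pad [ 0.4121 -0.3291] [0.2106 0.0407] 83.6 circ [ 0.4157 -0.3295] 0.1067 zmed 0.0158 191
tapeA [ 0.4816 -0.3754] [0.0431 0.0464] 53.8 circ [ 0.4807 -0.3768] 0.0241 zmed 0.0298 71
tapeB [ 0.4982 -0.4971] [0.0364 0.0368] 58.5 circ [ 0.499  -0.4982] 0.0202 zmed 0.0147 56
redtab [ 0.5903 -0.2562] [0.0184 0.0349] 85.4 circ [ 0.5907 -0.2565] 0.0182 zmed 0.0265 29
orange [ 0.3996 -0.3318] [0.0104 0.0129] 40.3 circ [ 0.4004 -0.3311] 0.0069 zmed 0.0154 11
cap [ 0.4135 -0.3656] [0.0415 0.0237] 86.1 circ [ 0.4216 -0.3662] 0.0212 zmed 0.032 46
bins [ 0.5376 -0.0013] [0.2589 0.1607] 86.2 circ [ 0.539 -0.002] 0.1491 zmed 0.0536 531
chart [ 0.6534 -0.2639] [0.1557 0.1006] 81.8 circ [ 0.6538 -0.265 ] 0.0879 zmed 0.0256 152
tab1 [0.4457 0.1534] [0.035  0.0426] 89.1 circ [0.4457 0.1534] 0.0277 zmed 0.0534 71
tab2 [0.4386 0.0446] [0.0262 0.0416] 88.1 circ [0.4386 0.0446] 0.0247 zmed 0.0544 58
tab3 [ 0.4311 -0.0682] [0.0262 0.0411] 86.9 circ [ 0.4311 -0.0682] 0.0244 zmed 0.0543 67
bolt1 [0.4888 0.0584 0.0591]
bolt2 [0.4866 0.0152 0.0551]
bolt3 [0.5616 0.0126 0.0549]
pad [ 0.4281 -0.2407  0.0119]
table [ 0.3767 -0.1711  0.0026]
lid [0.5365 0.0375 0.0525]
hingeL [0.6382 0.1874 0.0547]
hingeR [ 0.6153 -0.1328  0.0487]
```

View pics/crop1.png

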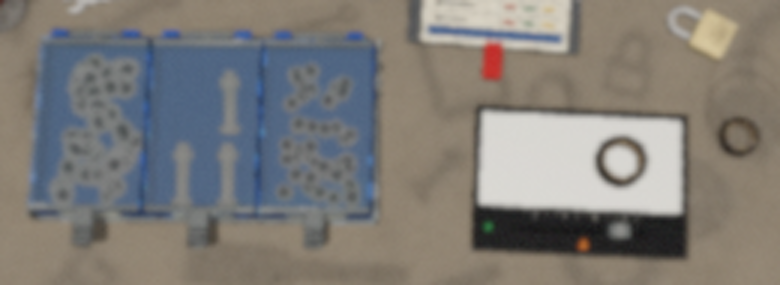

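The crop shows three bolts: the right channel holds one near and one far, (229,175) and (229,100), and the left channel one near, (183,175). Roll A on the panel measures about 50 mm and sits 29 mm up on the 10 mm panel. Roll B measures about 37 mm, so A is the one meant. I'm moving above it.

Call:
{"api": "apply_moves", "payload": {
  "targets": [
    [[0.95, 0.3, -0.1, 0, 1], [0.95, 0.3, -0.1, 0, 1], [0.95, 0.3, -0.1, 0, 1], [0.95, 0.3, -0.1, 0, 1], [0.95, 0.3, -0.1, 0, 1], [0.95, 0.3, -0.1, 0, 1], [0.95, 0.3, -0.1, 0, 1], [0.95, 0.3, -0.1, 0, 1]]
  ]
}}

```text
clock: 0.82
eef_pos: [0.4451, -0.383, 0.2157]
tool_rot: [0.99, 0.141, -0.0, -0.0]
ft_force: [-0.1, -1.8, 0.0]
grip_width: 0.0855
grasp_force: 0.0
```

Run:
```python
from h import *
im,d,c=cam("wrist"); P=pts(c,d); np.savez("w1.npz",im=im,d=d)
cv2.imwrite("pics/w1.png",im); o=get_obs(); print(o["eef_pos"],o["tool_rot"],c[3])
```

```text
[ 0.45182587 -0.38010445  0.21417468] [ 0.98951944  0.14437752  0.00224131 -0.00117842] [ 0.51041064 -0.36397436  0.34103792]
```

View pics/w1.png

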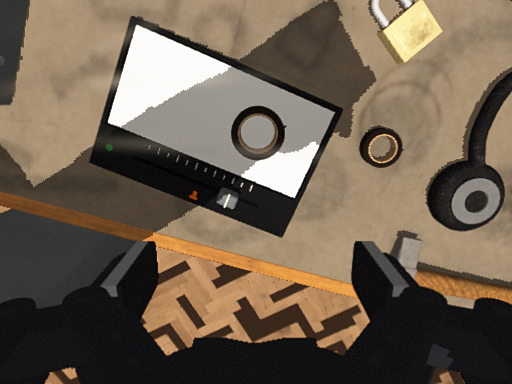

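The wrist view shows the tape at (258,132), the cap with its white line at (228,200), the orange clip at (194,196), and the panel corners (140,25), (340,108), (300,197) and (108,125).

```bash
cat >> h.py <<'E'
np.set_printoptions(precision=4,suppress=True)
def blobs(c,mask,box,z,name,P=None,n=1,minlen=6):
    m=np.zeros(mask.shape,np.uint8); x0,y0,x1,y1=box; m[y0:y1,x0:x1]=mask[y0:y1,x0:x1].astype(np.uint8)*255
    cs,_=cv2.findContours(m,cv2.RETR_EXTERNAL,cv2.CHAIN_APPROX_NONE)
    for k in sorted(cs,key=cv2.contourArea)[::-1][:n]:
        if len(k)<minlen: continue
        W=onz(c,k.reshape(-1,2),z)[:,:2].astype(np.float32); r=cv2.minAreaRect(W); ct,rad=cv2.minEnclosingCircle(W)
        f=np.zeros_like(m); cv2.drawContours(f,[k],-1,255,-1); zz=np.median(P[...,2][(f>0)&(m>0)]) if P is not None else 0
        print(name,"px",k.reshape(-1,2).mean(0),"rect",np.array(r[0]),np.array(r[1]),round(r[2],1),"circ",np.array(ct),round(rad,4),"z",round(float(zz),4))
def hsv(im): return [x.astype(int) for x in cv2.split(cv2.cvtColor(im,cv2.COLOR_BGR2HSV))]
E
python3 - <<'E'
from h import *
im,d,c=cam("wrist"); P=pts(c,d); H,S,V=hsv(im)
blobs(c,V<75,(225,100,292,165),.029,"tape",P)
blobs(c,(V>90)&(S<60),(80,15,345,200),.010,"panel",P)
blobs(c,(S>120)&(V>90)&(H<22),(180,185,210,205),.015,"clip",P)
blobs(c,(V>95)&(S<60),(214,185,242,212),.036,"cap",P)
blobs(c,(V>190)&(S<60),(214,185,242,212),.036,"line",P)
blobs(c,P[...,2]>.028,(205,180,250,215),.036,"capz",P)
blobs(c,(P[...,2]>.024)&(P[...,2]<.036),(225,95,292,170),.029,"tapez",P)
E
```

```text
tape px [258.9888 141.7127] rect [ 0.4802 -0.3766] [0.0462 0.051 ] 16.6 circ [ 0.4784 -0.3774] 0.0262 z 0.0279
panel px [214.6986 118.9721] rect [ 0.4814 -0.3342] [0.2115 0.0973] 83.4 circ [ 0.481  -0.3369] 0.1125 z 0.0101
clip px [194.4444 202.    ] rect [ 0.3979 -0.3302] [0.0055 0.0065] 16.7 circ [ 0.3979 -0.3302] 0.0044 z 0.0164
cap px [227.25   207.1458] rect [ 0.4104 -0.3646] [0.0103 0.0187] 16.7 circ [ 0.4084 -0.3652] 0.0097 z 0.0356
line px [228.1765 207.2353] rect [ 0.4095 -0.3656] [0.0022 0.0092] 80.3 circ [ 0.4096 -0.3654] 0.0047 z 0.0361
capz px [227.9464 206.8393] rect [ 0.4095 -0.3653] [0.0199 0.0155] 89.1 circ [ 0.4094 -0.3651] 0.0108 z 0.0352
tapez px [258.9867 141.6133] rect [ 0.4781 -0.3764] [0.0501 0.0495] 16.6 circ [ 0.4779 -0.3764] 0.0255 z 0.028
```

Call:
{"api": "apply_moves", "payload": {
  "targets": [
    [[0.45, 0.085, -0.3, 0, 1], [0.44, 0.085, -0.6, 0, 1], [0, 0, -0.8, 0, 1], [0, 0, -0.8, 0, 1], [0, 0, -0.6, 0, 1], [0, 0, -0.4, 0, 1], [0, 0, 0, 0, 1], [0, 0, 0, 0, 1]]
  ]
}}

```text
clock: 1.58
eef_pos: [0.4779, -0.377, 0.0753]
tool_rot: [0.99, 0.141, -0.001, -0.001]
ft_force: [0.3, 0.4, 0.5]
grip_width: 0.0854
grasp_force: 0.0
```

Call:
{"api": "apply_moves", "payload": {
  "targets": [
    [[0.02, 0, -0.6, 0, 1], [0, 0, -0.55, 0, 1], [0, 0, 0, 0, 1], [0, 0, 0, 0, -1], [0, 0, 0, 0, -1], [0, 0, 0, 0, -1], [0, 0, 0, 0, -1], [0, 0, 0, 0, -1]]
  ]
}}

```text
clock: 2.25
eef_pos: [0.4814, -0.3786, 0.0333]
tool_rot: [0.99, 0.141, 0.002, 0.002]
ft_force: [-1.6, 0.9, 5.3]
grip_width: 0.0483
grasp_force: 62.1
```

Call:
{"api": "apply_moves", "payload": {
  "targets": [
    [[0, 0, 0, 0, -1], [0, 0, 0, 0, -1], [0, 0, 0.3, 0, -1], [0, 0, 0.7, 0, -1], [0, 0, 0.7, 0, -1], [0, 0, 0, 0, -1]]
  ]
}}

```text
clock: 2.75
eef_pos: [0.4833, -0.38, 0.1061]
tool_rot: [0.99, 0.141, 0.004, 0.004]
ft_force: [0.4, -1.3, 0.2]
grip_width: 0.048
grasp_force: 62.0
```

Call:
{"api": "apply_moves", "payload": {
  "targets": [
    [[-0.5, 0.85, 0, 0, -1], [-0.5, 0.85, 0, 0, -1], [-0.5, 0.85, 0, 0, -1], [-0.5, 0.85, 0, 0, -1], [-0.5, 0.9, 0, 0, -1], [-0.5, 0.9, 0, 0, -1], [0, 0, -0.5, 0, -1], [0, 0, -0.5, 0, -1]]
  ]
}}

```text
clock: 3.42
eef_pos: [0.3603, -0.1683, 0.0602]
tool_rot: [0.99, 0.142, 0.002, 0.001]
ft_force: [0.4, -0.2, -0.9]
grip_width: 0.0483
grasp_force: 62.1
```

Call:
{"api": "apply_moves", "payload": {
  "targets": [
    [[0, 0, -0.5, 0, -1], [0, 0, -0.2, 0, -1], [0, 0, 0, 0, -1], [0, 0, 0, 0, -1]]
  ]
}}

```text
clock: 3.75
eef_pos: [0.3601, -0.1695, 0.0308]
tool_rot: [0.99, 0.141, -0.0, -0.0]
ft_force: [0.6, 0.5, -0.7]
grip_width: 0.0482
grasp_force: 62.1
```

Run:
```python
from h import *
im,d,c=cam("scene"); a=proj(c,get_obs()["eef_pos"])[0].astype(int); print(a)
x,y=a; cr=im[max(0,y-90):y+70,max(0,x-100):x+100]; cv2.imwrite("pics/s2.png",cv2.resize(cr,None,fx=3,fy=3))
```

```text
[194 236]
```

View pics/s2.png

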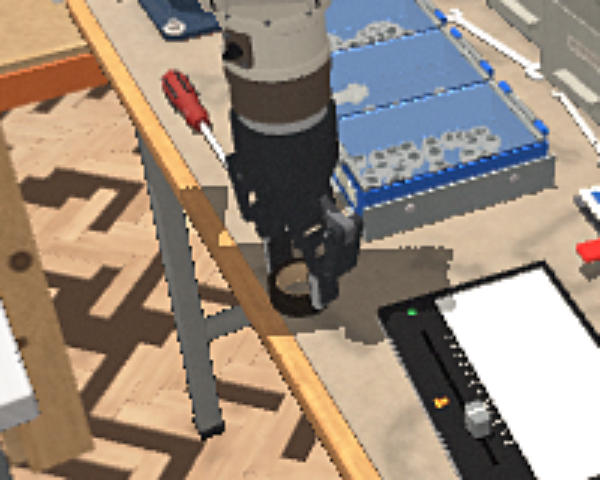

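The scene view shows the roll level in the jaws just over the bench, but close to the wooden edge at (280,340). I'll shift it inward and lower it.

Call:
{"api": "apply_moves", "payload": {
  "targets": [
    [[0.3, 0.2, 0, 0, -1], [0.15, 0.15, 0, 0, -1], [0, 0, -0.12, 0, -1], [0, 0, -0.08, 0, -1], [0, 0, 0, 0, -1], [0, 0, 0, 0, -1]]
  ]
}}

```text
clock: 4.3
eef_pos: [0.379, -0.1556, 0.0233]
tool_rot: [0.99, 0.141, 0.001, 0.0]
ft_force: [0.3, 2.5, 7.0]
grip_width: 0.0481
grasp_force: 62.9
```

Call:
{"api": "apply_moves", "payload": {
  "targets": [
    [[0, 0, 0, 0, 1], [0, 0, 0, 0, 1], [0, 0, 0, 0, 1], [0, 0, 0, 0, 1], [0, 0, 0.4, 0, 1], [0, 0, 0.9, 0, 1], [0, 0, 1, 0, 1], [0, 0, 1, 0, 1]]
  ]
}}

```text
clock: 4.97
eef_pos: [0.3766, -0.1549, 0.155]
tool_rot: [0.99, 0.141, -0.001, -0.001]
ft_force: [1.3, -0.5, -1.4]
grip_width: 0.0855
grasp_force: 0.0
```

Call:
{"api": "apply_moves", "payload": {
  "targets": [
    [[0.5, -0.4, 0.6, -4, 1], [0.5, -0.4, 0.6, -4, 1], [0.5, -0.4, 0.4, -4, 1], [0.5, -0.4, 0, -4, 1], [0.5, -0.4, 0, -4, 1], [0.5, -0.4, 0, -4, 1], [0, 0, 0, 0, 1], [0, 0, 0, 0, 1]]
  ]
}}

```text
clock: 5.63
eef_pos: [0.498, -0.2518, 0.2169]
tool_rot: [0.998, -0.068, -0.001, -0.0]
ft_force: [0.1, 1.0, -0.3]
grip_width: 0.0854
grasp_force: 0.0
```

Run:
```python
from h import *
im,d,c=cam("wrist"); P=pts(c,d); cv2.imwrite("pics/w3.png",im); o=get_obs(); print(o["eef_pos"],o["tool_rot"])
H,S,V=hsv(im)
blobs(c,((H<8)|(H>172))&(S>130)&(V>80),(0,0,512,280),.024,"red",P,n=3)
blobs(c,(V>120)&(S<60)&(P[...,2]>.017)&(P[...,2]<.04)&(P[...,0]>.57),(0,0,512,280),.025,"board",P,n=2)
im,d,c=cam("top"); P=pts(c,d); H,S,V=hsv(im)
blobs(c,V<85,(230,225,300,290),.019,"tape",P,n=3)
```

```text
[ 0.4973 -0.2512  0.2172] [ 0.9977 -0.0678 -0.0012 -0.0005]
red px [244.5081  67.5645] rect [ 0.5902 -0.2555] [0.0195 0.0388] 82.2 circ [ 0.5901 -0.2556] 0.0207 z 0.0255
red px [260.5  18.5] rect [ 0.6289 -0.2755] [0.0115 0.0024] 82.2 circ [ 0.6289 -0.2755] 0.006 z 0.0242
red px [264.5   0. ] rect [ 0.643  -0.2809] [0.0026 0.    ] 82.2 circ [ 0.643  -0.2809] 0.0014 z 0.0244
board px [246.2694  27.1001] rect [ 0.6252 -0.2608] [0.1496 0.0405] 82.2 circ [ 0.6256 -0.2608] 0.077 z 0.0242
board px [260.5132  18.4868] rect [ 0.6287 -0.2755] [0.0186 0.0152] 82.2 circ [ 0.6287 -0.2755] 0.0116 z 0.0241
tape px [293.6364 282.1818] rect [ 0.2547 -0.2722] [0.0483 0.0185] 41.2 circ [ 0.2553 -0.2729] 0.0245 z -0.7277
```

View pics/w3.png

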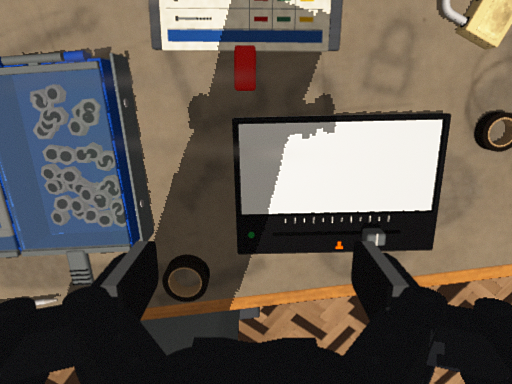

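The wrist view shows the 53 mm roll flat on the bench at (186,278), the red tab at (245,68) and the cap at (374,238). The jaws already line up with the chart's yaw (−7.8°).

Call:
{"api": "apply_moves", "payload": {
  "targets": [
    [[0.75, -0.03, -0.5, 0, 0.2], [0.74, -0.03, -0.6, 0, 0.2], [0.74, -0.03, -0.7, 0, 0.2], [0, 0, -0.9, 0, 0.2], [0, 0, -0.8, 0, 0.2], [0, 0, -0.7, 0, 0.2], [0, 0, -0.3, 0, 0.2], [0, 0, 0, 0, 0.2]]
  ]
}}

```text
clock: 6.4
eef_pos: [0.5838, -0.2532, 0.0348]
tool_rot: [0.998, -0.068, -0.004, -0.001]
ft_force: [-0.1, -0.1, 0.6]
grip_width: 0.0515
grasp_force: 0.0
```

Call:
{"api": "apply_moves", "payload": {
  "targets": [
    [[0, 0, 0, 0, 0.2], [0, 0, 0, 0, 0.2]]
  ]
}}

```text
clock: 6.57
eef_pos: [0.5885, -0.2555, 0.041]
tool_rot: [0.998, -0.068, 0.002, 0.001]
ft_force: [0.6, 0.0, 0.4]
grip_width: 0.0511
grasp_force: 0.0
```

Call:
{"api": "apply_moves", "payload": {
  "targets": [
    [[0, 0, -0.35, 0, 0.2], [0, 0, 0, 0, 0.2], [0, 0, 0, 0, -1], [0, 0, 0, 0, -1], [0, 0, 0, 0, -1], [0, 0, 0, 0, -1], [0, 0, 0, 0, -1], [0, 0, 0, 0, -1]]
  ]
}}

```text
clock: 7.23
eef_pos: [0.588, -0.255, 0.0261]
tool_rot: [0.998, -0.068, 0.001, 0.0]
ft_force: [-1.5, 1.5, 6.7]
grip_width: 0.0186
grasp_force: 58.8
```

Call:
{"api": "apply_moves", "payload": {
  "targets": [
    [[0.015, 0, 0.315, 0, -1], [0.05, -0.006, 0.31, 0, -1], [0.077, -0.01, 0.305, 0, -1], [0.107, -0.015, 0.3, 0, -1], [0.137, -0.02, 0.283, 0, -1], [0, 0, 0, 0, -1]]
  ]
}}

```text
clock: 7.73
eef_pos: [0.6045, -0.2574, 0.0861]
tool_rot: [0.998, -0.068, 0.002, 0.0]
ft_force: [5.3, -1.1, -5.1]
grip_width: 0.0181
grasp_force: 59.0
```

Call:
{"api": "apply_moves", "payload": {
  "targets": [
    [[0.163, -0.022, 0.268, 0, -1], [0.188, -0.026, 0.253, 0, -1], [0.213, -0.03, 0.23, 0, -1], [0.235, -0.032, 0.208, 0, -1], [0.253, -0.035, 0.183, 0, -1], [0, 0, 0, 0, -1], [0, 0, 0, 0, -1]]
  ]
}}

```text
clock: 8.32
eef_pos: [0.6447, -0.2631, 0.1285]
tool_rot: [0.998, -0.068, -0.001, 0.0]
ft_force: [4.4, -2.5, -8.1]
grip_width: 0.0183
grasp_force: 59.6
```

Call:
{"api": "apply_moves", "payload": {
  "targets": [
    [[0.2, -0.03, 0.14, 0, -1], [0, 0, 0, 0, 0.2], [0, 0, 0, 0, 0.2], [0, 0, 0, 0, 0.2], [0, 0, 0, 0, 0.2], [-0.3, 0.05, 0.5, 0, 0.2], [-0.6, 0, 0.8, 0, 0.2], [-0.9, 0, 0.3, 0, 0.2]]
  ]
}}

```text
clock: 8.98
eef_pos: [0.5828, -0.2621, 0.2035]
tool_rot: [0.998, -0.067, 0.003, 0.001]
ft_force: [1.0, -0.8, 1.9]
grip_width: 0.0509
grasp_force: 0.0
```

Run:
```python
from h import *
o=get_obs(); print(o["eef_pos"],o["grip_width"])
im,d,c=cam("top"); P=pts(c,d); H,S,V=hsv(im)
blobs(c,((H<8)|(H>172))&(S>130)&(V>80),(240,110,320,190),.14,"red",P,n=3)
```

```text
[ 0.5828 -0.2621  0.2035] 0.050925565218302396
```

Call:
{"api": "apply_moves", "payload": {
  "targets": [
    [[-0.91, -0.45, 0, 0, 0.2], [-0.91, -0.45, 0, 0, 0.2], [-0.91, -0.45, 0, 0, 0.2], [-0.91, -0.45, 0, 0, 0.2], [-0.91, -0.4, -0.1, 0, 0.2], [0, 0, 0, 0, 0.2], [0, 0, 0, 0, 0.2], [0, 0, 0, 0, 0.2]]
  ]
}}

```text
clock: 9.7
eef_pos: [0.3988, -0.3501, 0.1968]
tool_rot: [0.998, -0.068, 0.001, 0.0]
ft_force: [0.7, 0.3, -0.4]
grip_width: 0.0514
grasp_force: 0.0
```

```bash
cat > dim.py <<'E'
from h import *
im,d,c=cam("wrist"); P=pts(c,d); H,S,V=hsv(im); o=get_obs(); print(o["eef_pos"])
q=proj(c,[[.41,-.365,.036],[.398,-.33,.016],[.41,-.33,.036]]).astype(int); print(q)
def bx(p,r): return (max(0,p[0]-r),max(0,p[1]-r),p[0]+r,p[1]+r)
blobs(c,(S>120)&(V>70)&(H<22),bx(q[1],25),.016,"clip",P)
blobs(c,(P[...,2]>.03)&(P[...,2]<.042),bx(q[0],30),.036,"cap",P)
blobs(c,(V>150)&(S<60)&(P[...,2]>.03),bx(q[0],30),.036,"line",P,n=3,minlen=3)
blobs(c,(V>80)&(S<60)&(P[...,2]<.02)&(P[...,0]>.38),(0,0,512,280),.010,"panel",P)
x,y=q[1]; cr=im[max(0,y-60):y+60,max(0,x-80):x+80]; cv2.imwrite("pics/dim%d.png"%(o["clock"]*100),cv2.resize(cr,None,fx=4,fy=4)); print("%d"%(o["clock"]*100))
E
python3 dim.py
python3 - <<'E'
from h import *
im,d,c=cam("scene"); P=pts(c,d); H,S,V=hsv(im)
blobs(c,((H<8)|(H>172))&(S>130)&(V>80),(270,150,400,270),.14,"red",P,n=3)
m=((H<8)|(H>172))&(S>130)&(V>80); print(np.median(P[150:270,270:400][m[150:270,270:400]],axis=0))
cv2.imwrite("pics/s3.png",im)
E
```

```text
[ 0.3995 -0.3499  0.1966]
[[268 160]
 [233 173]
 [229 165]]
clip px [234.3704 174.3333] rect [ 0.3971 -0.3311] [0.0068 0.0079] 82.2 circ [ 0.3972 -0.3302] 0.0047 z 0.0163
cap px [269.1667 161.6061] rect [ 0.4081 -0.3655] [0.0187 0.0144] 82.4 circ [ 0.4086 -0.3653] 0.0109 z 0.0354
line px [269.2381 165.2381] rect [ 0.4055 -0.3647] [0.0018 0.0091] 82.9 circ [ 0.4055 -0.3647] 0.0046 z 0.0362
panel px [225.1098  78.284 ] rect [ 0.4818 -0.3339] [0.212  0.0972] 83.7 circ [ 0.4815 -0.3373] 0.1129 z 0.0101
975
red px [328.1212 184.2121] rect [ 0.6666 -0.2713] [0.0626 0.0126] 59.3 circ [ 0.6671 -0.2716] 0.0314 z 0.1399
red px [354.6923 206.9231] rect [ 0.6609 -0.3683] [0.0151 0.0097] 32.7 circ [ 0.6609 -0.3683] 0.0077 z 0.0274
red px [387.7143 189.2857] rect [ 0.7748 -0.3563] [0.0126 0.0045] 44.1 circ [ 0.7748 -0.3563] 0.0064 z -0.3159
[ 0.78   -0.2598  0.027 ]
```

View pics/s3.png

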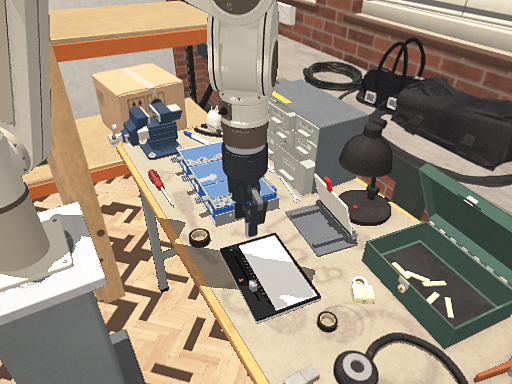

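The scene view shows the chart standing open, its red tab at (328,184) and z 0.14. The cap has to slide +33 mm along the pad's y.

Call:
{"api": "apply_moves", "payload": {
  "targets": [
    [[0.11, -0.2, -0.3, 0, 0.2], [0.11, -0.19, -0.6, 0, 0.2], [0, 0, -0.8, 0, 0.2], [0, 0, -0.8, 0, 0.2], [0, 0, -0.6, 0, 0.2], [0, 0, -0.4, 0, 0.2], [0, 0, -0.2, 0, 0.2], [0, 0, 0, 0, 0.2]]
  ]
}}

```text
clock: 10.47
eef_pos: [0.407, -0.3641, 0.045]
tool_rot: [0.998, -0.067, -0.002, -0.002]
ft_force: [-0.2, 0.2, 0.4]
grip_width: 0.0516
grasp_force: 0.0
```

Call:
{"api": "apply_moves", "payload": {
  "targets": [
    [[0, 0, -0.27, 0, 0.2], [0, 0, 0, 0, 0.2], [0, 0, 0, 0, -1], [0, 0, 0, 0, -1], [0, 0, 0, 0, -1], [0, 0, 0, 0, -1], [0, 0, 0, 0, -1]]
  ]
}}

```text
clock: 11.05
eef_pos: [0.4081, -0.3661, 0.0385]
tool_rot: [0.998, -0.068, 0.001, 0.001]
ft_force: [-0.2, 0.7, 6.2]
grip_width: 0.0183
grasp_force: 59.2
```

Call:
{"api": "apply_moves", "payload": {
  "targets": [
    [[0.02, 0.165, 0, 0, -1], [0.02, 0.165, 0, 0, -1], [0.02, 0.165, 0, 0, -1], [0.02, 0.165, 0, 0, -1], [0.012, 0.165, 0, 0, -1], [0, 0, 0, 0, -1], [0, 0, 0, 0, -1], [0, 0, 0, 0, -1]]
  ]
}}

```text
clock: 11.72
eef_pos: [0.412, -0.3323, 0.0385]
tool_rot: [0.998, -0.068, 0.001, 0.0]
ft_force: [-1.4, 0.6, 8.5]
grip_width: 0.0185
grasp_force: 61.3
```

Call:
{"api": "apply_moves", "payload": {
  "targets": [
    [[0, 0, 0, 0, 0.2], [0, 0, 0, 0, 0.2], [0, 0, 0, 0, 0.2], [0, 0, 0.3, 0, 0.2], [0, 0, 0.7, 0, 0.2], [0, 0, 1, 0, 0.2], [0, 0, 1, 0, 0.2], [0, 0, 0.5, 0, 0.2]]
  ]
}}

```text
clock: 12.38
eef_pos: [0.4125, -0.3337, 0.1817]
tool_rot: [0.998, -0.068, 0.002, 0.002]
ft_force: [0.9, -0.3, 0.0]
grip_width: 0.0513
grasp_force: 0.0
```

Call:
{"api": "apply_moves", "payload": {
  "targets": [
    [[0, 0, 0, 0, 0.2], [0, 0, 0, 0, 0.2], [0, 0, 0, 0, 0.2]]
  ]
}}

```text
clock: 12.63
eef_pos: [0.4104, -0.332, 0.1761]
tool_rot: [0.998, -0.068, -0.001, -0.001]
ft_force: [-0.1, -0.3, -0.4]
grip_width: 0.0513
grasp_force: 0.0
```

```bash
sed -i 's/\[\[.41,-.365,.036\]/[[.4117,-.3325,.036]/' dim.py; python3 dim.py; ls pics
```

```text
[ 0.4101 -0.3318  0.1755]
[[254 178]
 [253 187]
 [251 180]]
clip px [255.52 190.04] rect [ 0.396  -0.3314] [0.0082 0.0066] 82.2 circ [ 0.3957 -0.3332] 0.0037 z 0.0161
cap px [254.6761 177.5211] rect [ 0.4117 -0.3326] [0.0193 0.0155] 82.2 circ [ 0.4122 -0.3329] 0.0107 z 0.0353
panel px [246.2875  86.8501] rect [ 0.4815 -0.3339] [0.2119 0.0971] 83.5 circ [ 0.4812 -0.337 ] 0.1128 z 0.0101
1268
crop1.png
dim1268.png
dim975.png
s2.png
s3.png
scene0.png
scene0b.png
top0.png
top0b.png
w1.png
w3.png
```

View pics/dim1268.png

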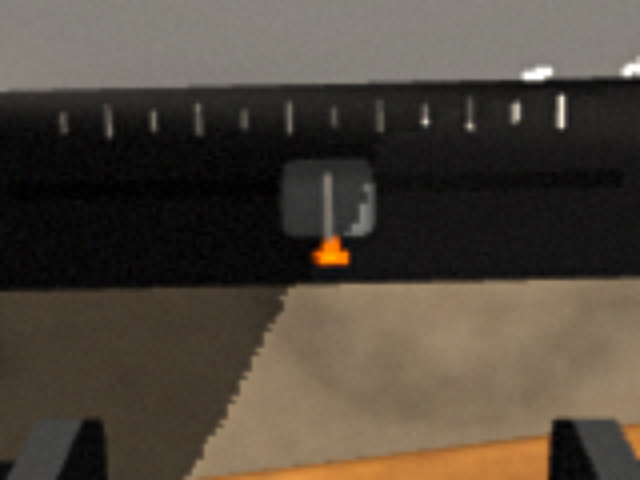

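The crop shows the white line (x 328) within about 0.7 mm of the orange clip (x 331), so the dimmer is set. Next is the bolt bin.

Call:
{"api": "apply_moves", "payload": {
  "targets": [
    [[0, 1, 0.2, 1, 0.2], [0, 1, 0.2, 1, 0.2], [0, 1, 0.2, 1, 0.2], [0, 1, 0.2, 1, 0.2], [0, 1, 0.2, 0, 0.2], [0, 1, 0, 0, 0.2], [0, 1, 0, 0, 0.2], [0, 1, 0, 0, 0.2]]
  ]
}}

```text
clock: 13.35
eef_pos: [0.4091, -0.0188, 0.2157]
tool_rot: [1.0, -0.026, -0.002, -0.004]
ft_force: [1.9, 0.8, -0.9]
grip_width: 0.0515
grasp_force: 0.0
```

Call:
{"api": "apply_moves", "payload": {
  "targets": [
    [[0, 1, 0, 0, 0.2], [0, 0.3, 0, 0, 0.2], [0, 0, 0, 0, 0.2], [0, 0, 0, 0, 0.2], [0, 0, 0, 0, 0.2]]
  ]
}}

```text
clock: 13.77
eef_pos: [0.4096, -0.0011, 0.2167]
tool_rot: [1.0, -0.012, -0.001, -0.015]
ft_force: [0.9, -0.4, -0.4]
grip_width: 0.0512
grasp_force: 0.0
```

```bash
cat > binl.py <<'E'
from h import *
im,d,c=cam("wrist"); P=pts(c,d); H,S,V=hsv(im); o=get_obs(); print(o["eef_pos"],o["tool_rot"])
cv2.imwrite("pics/b%d.png"%(o["clock"]*100),im); print("%d"%(o["clock"]*100)); np.savez("b.npz",im=im,d=d,P=P)
Z=P[...,2]
blobs(c,(Z>.046)&(Z<.065)&(P[...,0]<.455)&(S<80),(0,0,512,300),.055,"tab",P,n=4,minlen=15)
blobs(c,(H>100)&(H<125)&(S>90),(0,0,512,300),.048,"bin",P,n=3,minlen=40)
E
python3 binl.py
```

```text
[ 0.4097 -0.0012  0.2169] [ 0.9998 -0.0118 -0.0004 -0.0154]
1381
tab px [335.4697 139.797 ] rect [ 0.4279 -0.0665] [0.1072 0.0411] 85.7 circ [ 0.4441 -0.0677] 0.0537 z 0.0538
tab px [209.21   133.5141] rect [0.4358 0.0429] [0.1055 0.0389] 89.1 circ [0.451  0.0427] 0.0529 z 0.0541
tab px [ 84.514  142.5421] rect [0.4402 0.1548] [0.0211 0.0311] 85.2 circ [0.4408 0.1545] 0.0179 z 0.0545
tab px [364.5    120.3889] rect [ 0.4547 -0.0914] [0.0076 0.0008] 88.9 circ [ 0.4551 -0.0914] 0.0039 z 0.0521
bin px [185.4856  61.5151] rect [0.5014 0.0392] [0.3362 0.1043] 88.0 circ [0.5081 0.039 ] 0.174 z 0.0522
bin px [  3.7481 150.687 ] rect [0.4331 0.2389] [0.01   0.0592] 88.8 circ [0.4331 0.2366] 0.0298 z 0.0069
bin px [105.5593  36.1017] rect [0.5271 0.1256] [0.0192 0.0104] 18.2 circ [0.5272 0.1264] 0.0101 z 0.0522
```

```bash
python3 -c "
from h import *
o=get_obs(); print(o['joint_pos'],o['eef_pos'],R.from_quat(o['tool_rot']).as_matrix())"
```

```text
[-0.0245  0.0812 -0.2717  1.2191  0.0309  3.1407] [ 0.4097 -0.0012  0.2169] [[ 0.9997 -0.0236 -0.0005]
 [-0.0236 -0.9992  0.0309]
 [-0.0012 -0.0309 -0.9995]]
```

View pics/b1381.png

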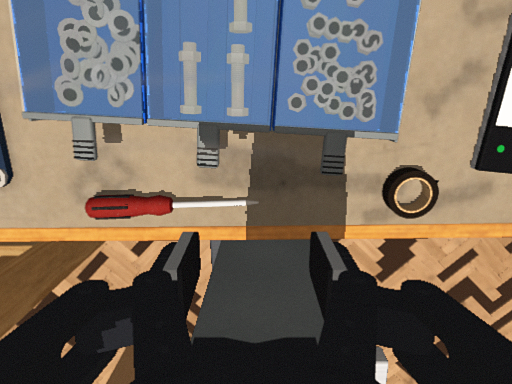

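The wrist view shows the tab of the bolt bin at (208,148), bolts at (190,78) and (238,80) plus a far one at (239,12), all with heads away from the robot, the screwdriver at (170,205) and the tape at (411,192). Joint 6 is at its limit, so I'll turn the wrist by +180°.

Run:
```python
from h import *
im,d,c=cam("wrist"); P=pts(c,d)
tips=onz(c,[[85,159],[208,166],[334,174]],.051); print("tips",tips)
v=tips[0]-tips[2]; print("yaw",np.degrees(np.arctan2(-v[0],v[1])))
print("tabmid",onz(c,[[208,150]],.055), P[150,208])
print("bolts nut/head ends z.016",onz(c,[[190,115],[190,42],[238,117],[238,45],[239,31]],.016))
print("shanks", onz(c,[[190,72],[238,75]],.016))
```

```text
tips [[ 0.4251  0.1589  0.051 ]
 [ 0.4166  0.0457  0.051 ]
 [ 0.4074 -0.0685  0.051 ]]
yaw -4.4720742903994415
tabmid [[0.4319 0.0441 0.055 ]] [0.4319 0.0441 0.0547]
bolts nut/head ends z.016 [[0.4605 0.0666 0.016 ]
 [0.5265 0.0616 0.016 ]
 [0.4576 0.0196 0.016 ]
 [0.5227 0.0172 0.016 ]
 [0.5345 0.0159 0.016 ]]
shanks [[0.5003 0.0636 0.016 ]
 [0.4964 0.0182 0.016 ]]
```

Call:
{"api": "apply_moves", "payload": {
  "targets": [
    [[0, 0.1, 0, 7, 0.2], [0, 0.1, 0, 7, 0.2], [0, 0.1, 0, 7, 0.2], [0, 0.1, 0, 7, 0.2], [0, 0.1, 0, 7, 0.2], [0, 0.1, 0, 7, 0.2], [0, 0.1, 0, 7, 0.2], [0, 0.1, 0, 7, 0.2]]
  ]
}}

```text
clock: 14.53
eef_pos: [0.4099, 0.0311, 0.2173]
tool_rot: [0.887, 0.462, -0.007, -0.014]
ft_force: [-0.7, -0.2, 0.0]
grip_width: 0.051
grasp_force: 0.0
```

Call:
{"api": "apply_moves", "payload": {
  "targets": [
    [[0, 0, 0, 7, 0.2], [0, 0, 0, 7, 0.2], [0, 0, 0, 7, 0.2], [0, 0, 0, 7, 0.2], [0, 0, 0, 7, 0.2], [0, 0, 0, 7, 0.2], [0, 0, 0, 7, 0.2], [0, 0, 0, 7, 0.2]]
  ]
}}

```text
clock: 15.2
eef_pos: [0.4099, 0.031, 0.2173]
tool_rot: [0.566, 0.824, -0.013, -0.009]
ft_force: [-0.3, 0.0, -0.5]
grip_width: 0.051
grasp_force: 0.0
```

Call:
{"api": "apply_moves", "payload": {
  "targets": [
    [[0, 0, 0, 7, 0.2], [0, 0, 0, 7, 0.2], [0, 0, 0, 7, 0.2], [0, 0, 0, 7, 0.2], [0, 0, 0, 7, 0.2], [0, 0, 0, 7, 0.2], [0, 0, 0, 7, 0.2], [0, 0, 0, 7, 0.2]]
  ]
}}

```text
clock: 15.87
eef_pos: [0.4099, 0.031, 0.2173]
tool_rot: [0.113, 0.993, -0.016, -0.002]
ft_force: [0.2, -0.1, -0.3]
grip_width: 0.0514
grasp_force: 0.0
```

Call:
{"api": "apply_moves", "payload": {
  "targets": [
    [[0, 0, 0, 6, 0.2], [0, 0, 0, 4, 0.2], [0, 0, 0, 0, 0.2], [0, 0, 0, 0, 0.2]]
  ]
}}

```text
clock: 16.2
eef_pos: [0.4098, 0.0312, 0.2173]
tool_rot: [0.03, 0.999, -0.016, -0.0]
ft_force: [0.9, 0.6, -0.4]
grip_width: 0.0514
grasp_force: 0.0
```

Run:
```python
from h import *
o=get_obs(); M=R.from_quat(o['tool_rot']).as_matrix(); print(o['joint_pos'],o['eef_pos'],np.degrees(np.arctan2(M[1,0],M[0,0])),M[:,2])
```

```text
[ 0.0977  0.0861 -0.265   1.2242 -0.0312  0.1573] [0.4098 0.0312 0.2173] 176.5874192153277 [-0.0015 -0.0314 -0.9995]
```

Call:
{"api": "apply_moves", "payload": {
  "targets": [
    [[0.26, 0.17, -0.4, -1, 0.2], [0.26, 0.17, -0.6, 0, 0.2], [0, 0, -0.8, 0, 0.2], [0, 0, -0.8, 0, 0.2], [0, 0, -0.6, 0, 0.2], [0, 0, -0.4, 0, 0.2], [0, 0, -0.2, 0, 0.2], [0, 0, 0, 0, 0.2]]
  ]
}}

```text
clock: 16.87
eef_pos: [0.4292, 0.045, 0.0637]
tool_rot: [0.038, 0.999, -0.016, -0.002]
ft_force: [0.1, 0.4, -0.5]
grip_width: 0.0514
grasp_force: 0.0
```

Call:
{"api": "apply_moves", "payload": {
  "targets": [
    [[0, 0, -0.3, 0, 0.2], [0, 0, 0, 0, 0.2], [0, 0, 0, 0, 0.2], [0, 0, 0, 0, -1], [0, 0, 0, 0, -1], [0, 0, 0, 0, -1], [0, 0, 0, 0, -1], [0, 0, 0, 0, -1]]
  ]
}}

```text
clock: 17.53
eef_pos: [0.4313, 0.0457, 0.0543]
tool_rot: [0.037, 0.999, -0.015, 0.001]
ft_force: [-1.9, 0.3, 6.2]
grip_width: 0.0184
grasp_force: 58.6
```

Run:
```python
import numpy as np
t=np.linspace(0,1.68,17); s=.2*(1-np.cos(t)); z=.2*np.sin(t); y=np.radians(-4.2)
print([[round(a*np.cos(y)/.04,2),round(a*np.sin(y)/.04,3),round(b/.04,2),0,-1] for a,b in zip(np.diff(s),np.diff(z))])
from h import *
d=np.load("top0.npz"); _,_,c=cam("top"); P=pts(c,d["d"]); s=1/1.5625
for q in [(280,100),(280,150),(280,180),(280,190),(280,200),(280,212)]: print(q,P[int(q[1]*s),int(q[0]*s)])
```

```text
[[np.float64(0.03), np.float64(-0.002), np.float64(0.52), 0, -1], [np.float64(0.08), np.float64(-0.006), np.float64(0.52), 0, -1], [np.float64(0.14), np.float64(-0.01), np.float64(0.51), 0, -1], [np.float64(0.19), np.float64(-0.014), np.float64(0.49), 0, -1], [np.float64(0.24), np.float64(-0.017), np.float64(0.47), 0, -1], [np.float64(0.29), np.float64(-0.021), np.float64(0.44), 0, -1], [np.float64(0.33), np.float64(-0.024), np.float64(0.41), 0, -1], [np.float64(0.37), np.float64(-0.027), np.float64(0.37), 0, -1], [np.float64(0.41), np.float64(-0.03), np.float64(0.33), 0, -1], [np.float64(0.44), np.float64(-0.032), np.float64(0.28), 0, -1], [np.float64(0.47), np.float64(-0.034), np.float64(0.24), 0, -1], [np.float64(0.49), np.float64(-0.036), np.float64(0.19), 0, -1], [np.float64(0.51), np.float64(-0.037), np.float64(0.13), 0, -1], [np.float64(0.52), np.float64(-0.038), np.float64(0.08), 0, -1], [np.float64(0.52), np.float64(-0.038), np.float64(0.03), 0, -1], [np.float64(0.52), np.float64(-0.038), np.float64(-0.03), 0, -1]]
(280, 100) [0.8587 0.0099 0.22  ]
(280, 150) [0.7662 0.0132 0.2145]
(280, 180) [0.7141 0.0157 0.208 ]
(280, 190) [0.7093 0.0208 0.1774]
(280, 200) [0.7374 0.0407 0.0521]
(280, 212) [0.7338 0.0493 0.0005]
```

Call:
{"api": "apply_moves", "payload": {
  "targets": [
    [[0.03, -0.002, 0.52, 0, -1], [0.08, -0.006, 0.52, 0, -1], [0.14, -0.01, 0.51, 0, -1], [0.19, -0.014, 0.49, 0, -1], [0.24, -0.017, 0.47, 0, -1], [0.29, -0.02, 0.44, 0, -1], [0.33, -0.024, 0.41, 0, -1], [0, 0, 0, 0, -1]]
  ]
}}

```text
clock: 18.25
eef_pos: [0.486, 0.0416, 0.1903]
tool_rot: [0.036, 0.999, -0.016, 0.003]
ft_force: [2.7, -1.6, -4.8]
grip_width: 0.0185
grasp_force: 59.3
```

Call:
{"api": "apply_moves", "payload": {
  "targets": [
    [[0.37, -0.027, 0.37, 0, -1], [0.41, -0.03, 0.33, 0, -1], [0.44, -0.032, 0.28, 0, -1], [0.47, -0.034, 0.24, 0, -1], [0.49, -0.036, 0.19, 0, -1], [0, 0, 0, 0, -1]]
  ]
}}

```text
clock: 18.75
eef_pos: [0.5714, 0.0349, 0.2435]
tool_rot: [0.037, 0.999, -0.016, -0.001]
ft_force: [-1.6, -3.0, -0.3]
grip_width: 0.0186
grasp_force: 59.8
```

Call:
{"api": "apply_moves", "payload": {
  "targets": [
    [[0.51, -0.037, 0.13, 0, -1], [0.52, -0.038, 0.08, 0, -1], [0.52, -0.038, 0.03, 0, -1], [0.52, -0.038, -0.03, 0, -1], [0, 0, 0, 0, -1], [0, 0, 0, 0, -1]]
  ]
}}

```text
clock: 19.25
eef_pos: [0.652, 0.0285, 0.2513]
tool_rot: [0.037, 0.999, -0.016, -0.002]
ft_force: [-1.6, -3.8, -0.2]
grip_width: 0.0175
grasp_force: 58.5
```

Call:
{"api": "apply_moves", "payload": {
  "targets": [
    [[0, 0, 0, 0, 0.2], [0, 0, 0, 0, 0.2], [0, 0, 0, 0, 0.2], [0, 0, 0, 0, 0.2], [0, 0, 0.6, 0, 0.2], [-0.2, 0, 0.8, 0, 0.2], [-0.8, 0, 0.2, 0, 0.2], [-1, 0, 0, 0, 0.2]]
  ]
}}

```text
clock: 19.92
eef_pos: [0.5751, 0.0299, 0.3191]
tool_rot: [0.037, 0.999, -0.015, 0.004]
ft_force: [0.3, -0.2, 0.6]
grip_width: 0.0513
grasp_force: 0.0
```

Call:
{"api": "apply_moves", "payload": {
  "targets": [
    [[-1, 0, -0.2, 0, 0.2], [-1, 0, -0.4, 0, 0.2], [-1, 0.2, -0.6, 0, 0.2], [-0.2, 0.1, -0.6, 0, 0.2], [0, 0, 0, 0, 0.2], [0, 0, 0, 0, 0.2], [0, 0, 0, 0, 0.2]]
  ]
}}

```text
clock: 20.5
eef_pos: [0.4526, 0.0406, 0.2497]
tool_rot: [0.037, 0.999, -0.015, 0.001]
ft_force: [-0.0, -0.7, -0.2]
grip_width: 0.0513
grasp_force: 0.0
```

```bash
python3 binl.py; ls pics | grep ^b
```

```text
[0.4531 0.0406 0.2498] [ 0.0368  0.9992 -0.0154  0.0017]
2055
tab px [150.1408 162.6716] rect [ 0.4303 -0.0676] [0.0484 0.1076] 0.1 circ [ 0.4491 -0.0676] 0.054 z 0.0535
tab px [378.2041 146.8878] rect [0.4395 0.1559] [0.0207 0.0314] 85.5 circ [0.4395 0.1554] 0.0177 z 0.0547
tab px [194.  173.2] rect [ 0.4532 -0.0268] [0.0102 0.0021] 86.2 circ [ 0.4538 -0.0269] 0.0052 z 0.0523
bin px [252.3743 205.3787] rect [0.5249 0.0389] [0.2058 0.1665] 87.0 circ [0.5177 0.0385] 0.1231 z 0.0113
bin px [490.1232 136.9188] rect [0.4441 0.2633] [0.111  0.0472] 7.7 circ [0.4434 0.2723] 0.057 z 0.013
bin px [400.8935 231.5645] rect [0.5352 0.1763] [0.0544 0.1343] 85.5 circ [0.5359 0.1907] 0.0679 z 0.0523
b1381.png
b2055.png
```

View pics/b2055.png

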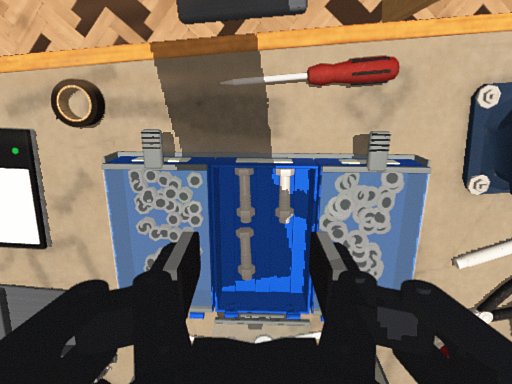

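The view shows the lid open and three bolts: A at (245,195), B at (285,195) and C, the far one, at (246,253). The far left cell at (285,255) is empty.

```bash
cat > bolts.py <<'E'
from h import *
import sys
def bolts(box,zlo,zhi,z=.018):
    im,d,c=cam("wrist"); P=pts(c,d); H,S,V=hsv(im); o=get_obs(); print(o["eef_pos"])
    cv2.imwrite("pics/x%d.png"%(o["clock"]*100),im)
    m=(P[...,2]>zlo)&(P[...,2]<zhi)&(S<110)&(V>60)
    blobs(c,m,box,z,"bolt",P,n=5,minlen=20); return im,P,c,m
if __name__=="__main__": bolts((222,166,308,300),.008,.035)
E
python3 bolts.py
python3 - <<'E'
from h import *
im,d,c=cam("wrist")
print(onz(c,[[245,170],[245,220],[245,195],[285,170],[285,221],[246,229],[246,279],[246,253]],.016))
E
```

```text
[0.4532 0.0405 0.2497]
bolt px [244.6783 192.8671] rect [0.4917 0.0193] [0.0203 0.0658] 87.1 circ [0.4914 0.0175] 0.0335 z 0.0221
bolt px [284.3617 192.6312] rect [0.4952 0.0641] [0.0208 0.0643] 86.4 circ [0.4946 0.0644] 0.0331 z 0.0223
bolt px [245.5122 251.8293] rect [0.5653 0.0139] [0.0203 0.0692] 87.2 circ [0.5652 0.0143] 0.035 z 0.0221
[[0.4629 0.0217 0.016 ]
 [0.5228 0.0168 0.016 ]
 [0.4922 0.0193 0.016 ]
 [0.4659 0.0664 0.016 ]
 [0.5269 0.0635 0.016 ]
 [0.5342 0.0171 0.016 ]
 [0.601  0.0117 0.016 ]
 [0.5655 0.0146 0.016 ]]
```

Call:
{"api": "apply_moves", "payload": {
  "targets": [
    [[0.37, -0.2, -0.3, 0, -0.43], [0.37, -0.18, -0.7, 0, -0.43], [0.36, -0.18, -0.8, 0, -0.43], [0, 0, -0.9, 0, -0.43], [0, 0, -0.7, 0, -0.43], [0, 0, -0.5, 0, -0.43], [0, 0, -0.3, 0, -0.43], [0, 0, 0, 0, -0.43]]
  ]
}}

```text
clock: 21.32
eef_pos: [0.4938, 0.0177, 0.0771]
tool_rot: [0.037, 0.999, -0.016, -0.003]
ft_force: [-1.0, -1.1, -0.6]
grip_width: 0.0243
grasp_force: 0.0
```

Call:
{"api": "apply_moves", "payload": {
  "targets": [
    [[0, 0, 0, 0, -0.43], [0, 0, -0.4, 0, -0.43], [0, 0, -0.4, 0, -0.43], [0, 0, -0.25, 0, -0.43], [0, 0, -0.2, 0, -0.43], [0, 0, 0, 0, -0.43], [0, 0, 0, 0, -0.43]]
  ]
}}

```text
clock: 21.9
eef_pos: [0.4951, 0.018, 0.0303]
tool_rot: [0.037, 0.999, -0.016, -0.0]
ft_force: [-0.1, -0.5, 0.3]
grip_width: 0.0247
grasp_force: 0.0
```

Call:
{"api": "apply_moves", "payload": {
  "targets": [
    [[0.03, 0, -0.04, 0, -0.43], [0, 0, 0, 0, -1], [0, 0, 0, 0, -1], [0, 0, 0, 0, -1], [0, 0, 0, 0, -1], [0, 0, 0, 0, -1], [0, 0, 0, 0, -1]]
  ]
}}

```text
clock: 22.48
eef_pos: [0.4968, 0.018, 0.0291]
tool_rot: [0.037, 0.999, -0.016, 0.001]
ft_force: [0.4, -0.2, 4.9]
grip_width: 0.0095
grasp_force: 58.9
```

Call:
{"api": "apply_moves", "payload": {
  "targets": [
    [[0, 0, 0.3, 0, -1], [0, 0, 0.6, 0, -1], [0, 0, 0.8, 0, -1], [0, 0, 0.8, 0, -1], [0, 0, 0.2, 0, -1], [0, 0, 0, 0, -1]]
  ]
}}

```text
clock: 22.98
eef_pos: [0.4975, 0.0182, 0.1386]
tool_rot: [0.037, 0.999, -0.015, 0.002]
ft_force: [0.5, 0.1, -1.6]
grip_width: 0.0093
grasp_force: 58.7
```

Call:
{"api": "apply_moves", "payload": {
  "targets": [
    [[-0.04, -0.94, 0, 0, -1], [-0.04, -0.94, 0, 0, -1], [-0.04, -0.94, 0, 0, -1], [-0.04, -0.94, 0, 0, -1], [-0.04, -0.94, 0, 0, -1], [-0.04, -0.94, 0, 0, -1], [-0.04, -0.94, 0, 0, -1], [-0.04, -0.94, 0, 0, -1]]
  ]
}}

```text
clock: 23.65
eef_pos: [0.4811, -0.2837, 0.1335]
tool_rot: [0.037, 0.999, -0.014, -0.003]
ft_force: [0.9, 0.3, 0.5]
grip_width: 0.0096
grasp_force: 58.8
```

Call:
{"api": "apply_moves", "payload": {
  "targets": [
    [[-0.04, -0.94, 0, 0, -1], [-0.04, -0.94, 0, 0, -1], [-0.04, -0.9, 0, 0, -1], [0, 0, -0.5, 0, -1], [0, 0, -0.7, 0, -1], [0, 0, -0.5, 0, -1], [0, 0, 0, 0, -1], [0, 0, 0, 0, -1]]
  ]
}}

```text
clock: 24.32
eef_pos: [0.4759, -0.3922, 0.0648]
tool_rot: [0.037, 0.999, -0.013, -0.004]
ft_force: [-0.2, -0.5, -0.9]
grip_width: 0.0091
grasp_force: 58.9
```

Call:
{"api": "apply_moves", "payload": {
  "targets": [
    [[0, 0, -0.4, 0, -1], [0, 0, -0.25, 0, -1], [0, 0, -0.1, 0, -1], [0, 0, 0, 0, -1], [0, 0, 0, 0, -1], [0, 0, 0, 0, -1]]
  ]
}}

```text
clock: 24.82
eef_pos: [0.4788, -0.3943, 0.0393]
tool_rot: [0.037, 0.999, -0.016, 0.0]
ft_force: [0.9, -0.5, -0.5]
grip_width: 0.0091
grasp_force: 58.9
```

Call:
{"api": "apply_moves", "payload": {
  "targets": [
    [[0, 0, -0.1, 0, -1], [0, 0, -0.06, 0, -1], [0, 0, 0, 0, -1], [0, 0, 0, 0, -1]]
  ]
}}

```text
clock: 25.15
eef_pos: [0.4786, -0.3942, 0.0323]
tool_rot: [0.037, 0.999, -0.016, -0.0]
ft_force: [0.9, -1.1, 1.1]
grip_width: 0.0093
grasp_force: 59.1
```

Call:
{"api": "apply_moves", "payload": {
  "targets": [
    [[0, 0, 0, 0, -0.43], [0, 0, 0, 0, -0.43], [0, 0, 0, 0, -0.43], [0, 0, 0.3, 0, -0.43], [0, 0, 0.7, 0, -0.43], [0, 0, 0.85, 0, -0.43], [0, 0, 0.85, 0, -0.43], [0, 0.5, 0, 0, -0.43]]
  ]
}}

```text
clock: 25.82
eef_pos: [0.4821, -0.3796, 0.1492]
tool_rot: [0.038, 0.999, -0.021, 0.006]
ft_force: [1.4, -1.3, 1.0]
grip_width: 0.0241
grasp_force: 0.0
```

Call:
{"api": "apply_moves", "payload": {
  "targets": [
    [[0.06, 0.95, 0, 0, -0.43], [0.06, 0.95, 0, 0, -0.43], [0.06, 0.95, 0, 0, -0.43], [0.06, 0.95, 0, 0, -0.43], [0.06, 0.95, 0, 0, -0.43], [0.06, 0.95, 0, 0, -0.43], [0.06, 0.95, 0, 0, -0.43], [0.06, 0.95, 0, 0, -0.43]]
  ]
}}

```text
clock: 26.48
eef_pos: [0.4974, -0.0683, 0.1411]
tool_rot: [0.037, 0.999, -0.016, 0.0]
ft_force: [-0.1, 0.0, 0.0]
grip_width: 0.0245
grasp_force: 0.0
```

Call:
{"api": "apply_moves", "payload": {
  "targets": [
    [[0, 0.95, 0, 0, -0.43], [-0.5, 0.95, 0.5, 0, -0.43], [-0.5, 0.5, 0.5, 0, -0.43], [0, 0.4, 0, 0, -0.43], [0, 0, 0, 0, -0.43], [0, 0, 0, 0, -0.43], [0, 0, 0, 0, -0.43]]
  ]
}}

```text
clock: 27.07
eef_pos: [0.46, 0.037, 0.1777]
tool_rot: [0.037, 0.999, -0.016, -0.0]
ft_force: [-0.4, -0.4, -0.0]
grip_width: 0.0244
grasp_force: 0.0
```

Run:
```python
from h import *
o=get_obs(); M=R.from_quat(o['tool_rot']).as_matrix(); print(o['eef_pos'],np.degrees(np.arctan2(M[1,0],M[0,0])))
im,d,c=cam("wrist"); P=pts(c,d); H,S,V=hsv(im)
x0=[.45,-.02,.01]; m=(P[...,2]>.011)&(P[...,2]<.035)&(S<110)&(V>60)&(P[...,0]>.45)&(P[...,1]>-.01)&(P[...,1]<.09)
blobs(c,m,(0,0,512,384),.018,"bolt",P,n=4,minlen=30)
im,d,c=cam("top"); P=pts(c,d); H,S,V=hsv(im); a=proj(c,[[.4816,-.334,.01]])[0].astype(int)
blobs(c,(P[...,2]>.016)&(P[...,2]<.04)&(V<215),(a[0]-30,a[1]-20,a[0]+32,a[1]+20),.019,"padbolt",P,n=3)
cv2.imwrite("pics/t4.png",cv2.resize(im[a[1]-40:a[1]+40,a[0]-60:a[0]+60],None,fx=5,fy=5,interpolation=cv2.INTER_CUBIC))
```

```text
[0.46   0.037  0.1777] 175.77592872085714
bolt px [244.5    279.5203] rect [0.5656 0.0139] [0.0204 0.0705] 87.1 circ [0.5656 0.0122] 0.0356 z 0.022
bolt px [293.2222 205.8519] rect [0.4921 0.0641] [0.0206 0.0575] 87.1 circ [0.4917 0.0641] 0.03 z 0.0219
bolt px [281.3617 168.7766] rect [0.4533 0.0562] [0.0381 0.0045] 86.2 circ [0.4556 0.056 ] 0.0192 z 0.0291
padbolt px [327.963  204.8519] rect [ 0.4765 -0.3928] [0.0243 0.0647] 83.8 circ [ 0.4759 -0.3976] 0.0327 z 0.0262
padbolt px [281.1765 221.2941] rect [ 0.4369 -0.2529] [0.0299 0.0151] 86.1 circ [ 0.4341 -0.2527] 0.0158 z 0.0175
padbolt px [321.5769 221.5385] rect [ 0.4253 -0.3706] [0.0282 0.01  ] 69.9 circ [ 0.4259 -0.3708] 0.0142 z 0.0179
```

Bolt A lies on the panel at (0.476, −0.393). Bolt B is next.

Call:
{"api": "apply_moves", "payload": {
  "targets": [
    [[0.49, 0.34, -0.2, 0, -0.43], [0.49, 0.34, -0.4, 0, -0.43], [0, 0, -0.8, 0, -0.43], [0, 0, -0.8, 0, -0.43], [0, 0, -0.5, 0, -0.43], [0, 0, -0.4, 0, -0.43], [0, 0, -0.2, 0, -0.43], [0, 0, 0, 0, -0.43]]
  ]
}}

```text
clock: 27.83
eef_pos: [0.4974, 0.0635, 0.0431]
tool_rot: [0.038, 0.999, -0.016, -0.003]
ft_force: [-0.3, 0.2, 0.6]
grip_width: 0.0246
grasp_force: 0.0
```

Call:
{"api": "apply_moves", "payload": {
  "targets": [
    [[0, 0, -0.2, 0, -0.43], [0, 0, -0.15, 0, -0.43], [0, 0, 0, 0, -0.43], [0, 0, 0, 0, -0.43]]
  ]
}}

```text
clock: 28.17
eef_pos: [0.4993, 0.0646, 0.0318]
tool_rot: [0.037, 0.999, -0.016, -0.0]
ft_force: [-0.2, 0.9, 0.3]
grip_width: 0.0239
grasp_force: 0.0
```

Call:
{"api": "apply_moves", "payload": {
  "targets": [
    [[0, 0, -0.07, 0, -0.43], [0, 0, 0, 0, -1], [0, 0, 0, 0, -1], [0, 0, 0, 0, -1], [0, 0, 0, 0, -1], [0, 0, 0, 0, -1], [0, 0, 0, 0, -1]]
  ]
}}

```text
clock: 28.75
eef_pos: [0.4993, 0.0647, 0.029]
tool_rot: [0.037, 0.999, -0.016, -0.0]
ft_force: [-1.3, 0.3, 2.9]
grip_width: 0.0094
grasp_force: 58.7
```

Call:
{"api": "apply_moves", "payload": {
  "targets": [
    [[0, 0, 0.3, 0, -1], [0, 0, 0.6, 0, -1], [0, 0, 0.8, 0, -1], [0, 0, 0.8, 0, -1], [0, 0, 0.2, 0, -1], [0, 0, 0, 0, -1]]
  ]
}}

```text
clock: 29.25
eef_pos: [0.5012, 0.065, 0.1394]
tool_rot: [0.037, 0.999, -0.015, 0.003]
ft_force: [-0.0, 0.0, -0.5]
grip_width: 0.0093
grasp_force: 58.7
```

Call:
{"api": "apply_moves", "payload": {
  "targets": [
    [[-0.03, -0.9, 0, 0, -1], [-0.03, -0.9, 0, 0, -1], [-0.03, -0.9, 0, 0, -1], [-0.03, -0.9, 0, 0, -1], [-0.03, -0.9, 0, 0, -1], [-0.03, -0.9, 0, 0, -1], [-0.03, -0.9, 0, 0, -1], [-0.03, -0.9, 0, 0, -1]]
  ]
}}

```text
clock: 29.92
eef_pos: [0.4878, -0.2245, 0.1343]
tool_rot: [0.037, 0.999, -0.015, -0.002]
ft_force: [0.9, 0.3, -0.2]
grip_width: 0.0096
grasp_force: 58.8
```

Call:
{"api": "apply_moves", "payload": {
  "targets": [
    [[-0.03, -0.9, 0, 0, -1], [-0.02, -0.9, 0, 0, -1], [0, -0.96, 0, 0, -1], [0, 0, -0.5, 0, -1], [0, 0, -0.7, 0, -1], [0, 0, -0.7, 0, -1], [0, 0, -0.4, 0, -1], [0, 0, 0, 0, -1]]
  ]
}}

```text
clock: 30.58
eef_pos: [0.4827, -0.3309, 0.0377]
tool_rot: [0.037, 0.999, -0.012, -0.006]
ft_force: [-1.1, 1.5, -1.3]
grip_width: 0.0095
grasp_force: 58.9
```

Call:
{"api": "apply_moves", "payload": {
  "targets": [
    [[0, 0, 0, 0, -1], [0, 0, -0.1, 0, -1], [0, 0, 0, 0, -1], [0, 0, 0, 0, -1]]
  ]
}}

```text
clock: 30.92
eef_pos: [0.4882, -0.3341, 0.0417]
tool_rot: [0.037, 0.999, -0.016, 0.0]
ft_force: [0.3, -0.3, -0.6]
grip_width: 0.0099
grasp_force: 58.9
```

Call:
{"api": "apply_moves", "payload": {
  "targets": [
    [[0, 0, -0.13, 0, -1], [0, 0, -0.1, 0, -1], [0, 0, 0, 0, -1], [0, 0, 0, 0, -1], [0, 0, 0, 0, -1]]
  ]
}}

```text
clock: 31.33
eef_pos: [0.4882, -0.3342, 0.0321]
tool_rot: [0.037, 0.999, -0.016, 0.0]
ft_force: [1.2, -1.5, 2.5]
grip_width: 0.0093
grasp_force: 59.4
```

Call:
{"api": "apply_moves", "payload": {
  "targets": [
    [[0, 0, 0, 0, -0.43], [0, 0, 0, 0, -0.43], [0, 0, 0, 0, -0.43], [0, 0, 0.3, 0, -0.43], [0, 0, 0.7, 0, -0.43], [0, 0, 0.85, 0, -0.43], [0, 0, 0.85, 0, -0.43], [0, 0.5, 0, 0, -0.43]]
  ]
}}

```text
clock: 32.0
eef_pos: [0.4912, -0.3187, 0.147]
tool_rot: [0.039, 0.999, -0.02, 0.005]
ft_force: [1.5, -1.4, 0.8]
grip_width: 0.0242
grasp_force: 0.0
```

Call:
{"api": "apply_moves", "payload": {
  "targets": [
    [[0.05, 0.92, 0, 0, -0.43], [0.05, 0.92, 0, 0, -0.43], [0.05, 0.92, 0, 0, -0.43], [0.05, 0.92, 0, 0, -0.43], [0.05, 0.92, 0, 0, -0.43], [0.05, 0.92, 0, 0, -0.43], [0.05, 0.92, 0, 0, -0.43], [0.05, 0.92, 0, 0, -0.43]]
  ]
}}

```text
clock: 32.67
eef_pos: [0.5029, -0.0177, 0.1394]
tool_rot: [0.037, 0.999, -0.016, -0.001]
ft_force: [1.0, -0.6, -0.6]
grip_width: 0.0244
grasp_force: 0.0
```

Call:
{"api": "apply_moves", "payload": {
  "targets": [
    [[0, 0.7, 0.4, 0, -0.43], [0, 0, 0.4, 0, -0.43], [0, 0, 0, 0, -0.43], [0, 0, 0, 0, -0.43], [0, 0, 0, 0, -0.43]]
  ]
}}

```text
clock: 33.08
eef_pos: [0.503, 0.0082, 0.1708]
tool_rot: [0.037, 0.999, -0.016, -0.001]
ft_force: [-0.5, -0.0, -0.4]
grip_width: 0.0246
grasp_force: 0.0
```

```bash
cat > st.py <<'E'
from h import *
o=get_obs(); M=R.from_quat(o['tool_rot']).as_matrix(); print(o['eef_pos'],np.degrees(np.arctan2(M[1,0],M[0,0])))
im,d,c=cam("wrist"); P=pts(c,d); H,S,V=hsv(im)
m=(P[...,2]>.011)&(P[...,2]<.035)&(S<110)&(V>60)&(P[...,0]>.45)&(P[...,1]>-.01)&(P[...,1]<.09)
blobs(c,m,(0,0,512,384),.018,"bolt",P,n=4,minlen=30)
im,d,c=cam("top"); P=pts(c,d); H,S,V=hsv(im); a=proj(c,[[.4816,-.334,.01]])[0].astype(int)
blobs(c,(P[...,2]>.019)&(P[...,2]<.04)&(V<215)&(P[...,0]>.435),(a[0]-40,a[1]-20,a[0]+42,a[1]+20),.019,"padbolt",P,n=4,minlen=15)
E
python3 st.py
```

```text
[0.503  0.0082 0.1708] 175.7492357763743
bolt px [270.9152 240.9818] rect [0.5663 0.0128] [0.0199 0.0688] 86.4 circ [0.566  0.0133] 0.0349 z 0.0221
bolt px [315.7474 116.1474] rect [0.4522 0.0574] [0.0387 0.0016] 85.9 circ [0.453  0.0574] 0.0194 z 0.0324
padbolt px [307.8627 203.1373] rect [ 0.4863 -0.336 ] [0.0182 0.0648] 84.6 circ [ 0.4859 -0.3365] 0.0328 z 0.0261
padbolt px [328.22 204.6 ] rect [ 0.4762 -0.3958] [0.0182 0.0647] 84.0 circ [ 0.4762 -0.3958] 0.0326 z 0.0269
```

Call:
{"api": "apply_moves", "payload": {
  "targets": [
    [[0.55, 0.04, -0.1, 0, -0.43], [0.55, 0.04, -0.3, 0, -0.43], [0.54, 0.05, -0.6, 0, -0.43], [0, 0, -0.8, 0, -0.43], [0, 0, -0.6, 0, -0.43], [0, 0, -0.5, 0, -0.43], [0, 0, -0.3, 0, -0.43], [0, 0, 0, 0, -0.43]]
  ]
}}

```text
clock: 33.85
eef_pos: [0.5655, 0.0127, 0.039]
tool_rot: [0.038, 0.999, -0.016, -0.005]
ft_force: [-0.2, -0.9, -0.4]
grip_width: 0.0244
grasp_force: 0.0
```

Call:
{"api": "apply_moves", "payload": {
  "targets": [
    [[0, 0, 0, 0, -0.43], [0, 0, -0.15, 0, -0.43], [0, 0, -0.13, 0, -0.43], [0, 0, 0, 0, -0.43], [0, 0, 0, 0, -0.43]]
  ]
}}

```text
clock: 34.27
eef_pos: [0.5691, 0.0138, 0.0326]
tool_rot: [0.037, 0.999, -0.016, -0.0]
ft_force: [0.3, -0.2, -0.1]
grip_width: 0.0244
grasp_force: 0.0
```

Call:
{"api": "apply_moves", "payload": {
  "targets": [
    [[0, 0, -0.09, 0, -0.43], [0, 0, 0, 0, -1], [0, 0, 0, 0, -1], [0, 0, 0, 0, -1], [0, 0, 0, 0, -1], [0, 0, 0, 0, -1], [0, 0, 0, 0, -1]]
  ]
}}

```text
clock: 34.85
eef_pos: [0.5693, 0.014, 0.029]
tool_rot: [0.037, 0.999, -0.015, -0.0]
ft_force: [-0.7, 1.1, 2.4]
grip_width: 0.009
grasp_force: 58.6
```

Call:
{"api": "apply_moves", "payload": {
  "targets": [
    [[0, 0, 0.3, 0, -1], [0, 0, 0.6, 0, -1], [0, 0, 0.8, 0, -1], [0, 0, 0.8, 0, -1], [0, 0, 0.2, 0, -1], [0, 0, 0, 0, -1]]
  ]
}}

```text
clock: 35.35
eef_pos: [0.5712, 0.0137, 0.1399]
tool_rot: [0.037, 0.999, -0.016, 0.003]
ft_force: [0.6, -0.2, -0.7]
grip_width: 0.0095
grasp_force: 58.6
```

Call:
{"api": "apply_moves", "payload": {
  "targets": [
    [[-0.24, -0.9, 0, 0, -1], [-0.24, -0.9, 0, 0, -1], [-0.24, -0.9, 0, 0, -1], [-0.24, -0.9, 0, 0, -1], [-0.24, -0.9, 0, 0, -1], [-0.24, -0.9, 0, 0, -1], [-0.24, -0.9, 0, 0, -1], [-0.24, -0.9, 0, 0, -1]]
  ]
}}

```text
clock: 36.02
eef_pos: [0.4901, -0.2752, 0.1342]
tool_rot: [0.037, 0.999, -0.015, -0.002]
ft_force: [0.9, -0.2, -1.0]
grip_width: 0.0091
grasp_force: 58.7
```

Call:
{"api": "apply_moves", "payload": {
  "targets": [
    [[0, 0, -0.5, 0, -1], [0, 0, -0.7, 0, -1], [0, 0, -0.7, 0, -1], [0, 0, -0.4, 0, -1], [0, 0, -0.1, 0, -1], [0, 0, 0, 0, -1], [0, 0, 0, 0, -1]]
  ]
}}

```text
clock: 36.6
eef_pos: [0.492, -0.274, 0.0402]
tool_rot: [0.037, 0.999, -0.015, -0.001]
ft_force: [1.3, 0.0, -0.8]
grip_width: 0.0091
grasp_force: 58.8
```

Call:
{"api": "apply_moves", "payload": {
  "targets": [
    [[0, 0, -0.12, 0, -1], [0, 0, -0.08, 0, -1], [0, 0, 0, 0, -1], [0, 0, 0, 0, -1], [0, 0, 0, 0, -0.43], [0, 0, 0, 0, -0.43], [0, 0, 0, 0, -0.43], [0, 0, 0, 0, -0.43]]
  ]
}}

```text
clock: 37.27
eef_pos: [0.4925, -0.2742, 0.033]
tool_rot: [0.037, 0.999, -0.016, -0.0]
ft_force: [0.0, -0.1, 0.1]
grip_width: 0.0244
grasp_force: 0.0
```

Call:
{"api": "apply_moves", "payload": {
  "targets": [
    [[0, 0, 0.3, 0, -0.43], [0, 0, 0.7, 0, -0.43], [0, 0, 0.85, 0, -0.43], [-0.5, 0, 0.85, 0, 0], [-1, 0, 0, 0, 0], [-1, 0, 0, 0, 0], [0, 0, 0, 0, 0], [0, 0, 0, 0, 0]]
  ]
}}

```text
clock: 37.93
eef_pos: [0.3897, -0.2735, 0.1407]
tool_rot: [0.038, 0.999, -0.015, -0.001]
ft_force: [-0.2, -1.2, 0.7]
grip_width: 0.0432
grasp_force: 0.0
```

```bash
python3 st.py
python3 - <<'E'
from h import *
im,d,c=cam("top"); P=pts(c,d); H,S,V=hsv(im)
q=proj(c,[[.69,.024,.2415],[.63,.029,.051]]).astype(int); print(q)
x,y=q[0]
m=(P[...,2]>.235)&(P[...,2]<.29)
blobs(c,m,(x-20,y-20,x+20,y+20),.255,"tabtop",P,n=3,minlen=4)
print(P[y-4:y+8,x,:])
cv2.imwrite("pics/t5.png",cv2.resize(im[110:260,120:375],None,fx=3,fy=3,interpolation=cv2.INTER_CUBIC))
E
```

```text
[ 0.3897 -0.2735  0.1407] 175.67128206529682
[[173 118]
 [183 161]]
tabtop px [171.4091 135.1818] rect [0.6413 0.0289] [0.0233 0.0107] 86.1 circ [0.64  0.029] 0.0124 z 0.2635
[[0.7178 0.0316 0.2086]
 [0.7159 0.0321 0.2063]
 [0.7147 0.0328 0.2025]
 [0.7154 0.0343 0.1937]
 [0.7146 0.0352 0.1888]
 [0.7153 0.0368 0.18  ]
 [0.7122 0.0368 0.1805]
 [0.7087 0.0366 0.1817]
 [0.708  0.0376 0.1762]
 [0.7043 0.0374 0.1782]
 [0.7013 0.0374 0.1784]
 [0.7015 0.0388 0.1704]]
```

View pics/t5.png

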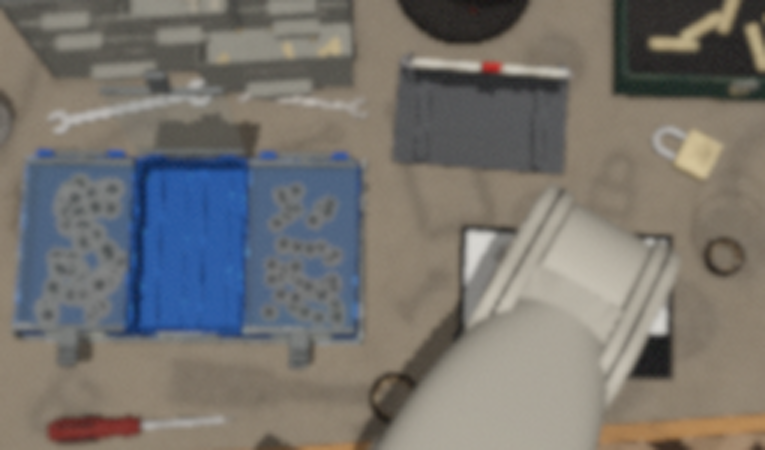

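Bin emptied. The lid tab stands at (160,82) in the crop, measured at (0.638, 0.029) with its top at z about 0.262. I'll grip it from above and carry it shut.

Call:
{"api": "apply_moves", "payload": {
  "targets": [
    [[0, 0.3, 0.9, 0, 0], [0, 0.3, 0.9, 0, 0], [0, 0.3, 0.9, 0, 0], [0.62, 0.67, 0.2, 0, 0], [0.62, 0.67, 0.2, 0, 0], [0.62, 0.67, 0.2, 0, 0], [0.62, 0.67, 0.2, 0, 0], [0.62, 0.67, 0.2, 0, 0]]
  ]
}}

```text
clock: 38.75
eef_pos: [0.5187, -0.1023, 0.2893]
tool_rot: [0.036, 0.999, -0.016, 0.0]
ft_force: [1.1, -1.2, 0.8]
grip_width: 0.0428
grasp_force: 0.0
```

Call:
{"api": "apply_moves", "payload": {
  "targets": [
    [[0.62, 0.67, 0.2, 0, 0], [0.62, 0.67, 0.2, 0, 0], [0.62, 0.67, 0.2, 0, 0], [0, 0.67, 0.2, 0, 0], [0, 0.66, 0.2, 0, 0], [0, 0, 0, 0, 0], [0, 0, 0, 0, 0], [0, 0, 0, 0, 0]]
  ]
}}

```text
clock: 39.42
eef_pos: [0.5913, 0.0299, 0.3282]
tool_rot: [0.036, 0.999, -0.016, -0.0]
ft_force: [-0.3, -0.2, 0.1]
grip_width: 0.0426
grasp_force: 0.0
```

Run:
```python
from h import *
o=get_obs(); M=R.from_quat(o['tool_rot']).as_matrix(); print(o['eef_pos'],np.degrees(np.arctan2(M[1,0],M[0,0])),M[:,2])
im,d,c=cam("wrist"); P=pts(c,d); H,S,V=hsv(im); q=proj(c,[[.638,.029,.26],[.63,.029,.051]]); print(q)
m=(P[...,2]>.235)&(P[...,2]<.29)&(P[...,0]>.6)&(P[...,0]<.72)&(abs(P[...,1]-.03)<.03)
blobs(c,m,(0,0,512,384),.26,"tab",P,n=3,minlen=8)
blobs(c,(P[...,2]>.1)&(P[...,2]<.235)&(P[...,0]>.6)&(P[...,0]<.72)&(abs(P[...,1]-.03)<.06),(0,0,512,384),.2,"lid",P,n=3,minlen=8)
cv2.imwrite("pics/l6.png",im)
```

```text
[0.5913 0.0299 0.3282] 175.85426322546087 [-0.0021 -0.0317 -0.9995]
[[261.8658 278.4086]
 [263.0723 184.5544]]
tab px [261.9107 269.6964] rect [0.6312 0.0294] [0.02   0.0237] 87.0 circ [0.632  0.0293] 0.0142 z 0.2569
lid px [261.9186 229.5318] rect [0.6258 0.0313] [0.1066 0.0585] 89.2 circ [0.6339 0.0312] 0.0539 z 0.178
lid px [258.3392 306.9301] rect [0.7002 0.019 ] [0.0454 0.099 ] 0.0 circ [0.7133 0.019 ] 0.0504 z 0.1887
```

View pics/l6.png

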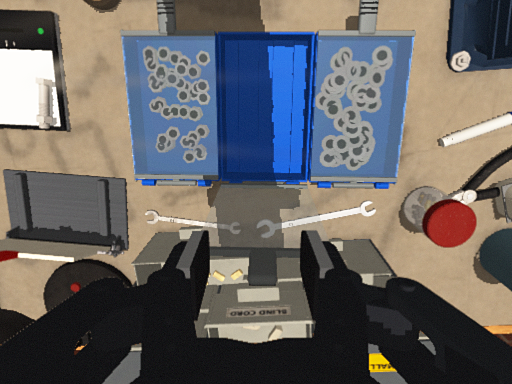

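The view shows the tab on end at (262,270) between the finger positions, the empty bin, and bolt C lying on the panel at (45,103).

Call:
{"api": "apply_moves", "payload": {
  "targets": [
    [[0.6, 0, 0, 0, 0], [0.57, 0, 0, 0, 0], [0, 0, 0, 0, 0], [0, 0, -0.5, 0, 0], [0, 0, -0.6, 0, 0], [0, 0, -0.5, 0, 0], [0, 0, -0.2, 0, 0], [0, 0, 0, 0, 0]]
  ]
}}

```text
clock: 40.13
eef_pos: [0.6358, 0.0283, 0.254]
tool_rot: [0.037, 0.999, -0.016, -0.003]
ft_force: [0.5, 0.5, 0.8]
grip_width: 0.0427
grasp_force: 0.0
```

Call:
{"api": "apply_moves", "payload": {
  "targets": [
    [[0, 0, 0, 0, 0], [0, 0, 0, 0, -1], [0, 0, 0, 0, -1], [0, 0, 0, 0, -1], [0, 0, 0, 0, -1], [0, 0, 0, 0, -1]]
  ]
}}

```text
clock: 40.63
eef_pos: [0.6384, 0.0296, 0.2589]
tool_rot: [0.037, 0.999, -0.015, 0.002]
ft_force: [0.2, -0.8, 6.3]
grip_width: 0.0184
grasp_force: 59.4
```

Run:
```python
import numpy as np
t=np.linspace(1.61,0.0,18); s=-.207*np.cos(t); z=.207*np.sin(t); y=np.radians(-4.4)
for a,b in zip(np.diff(s),np.diff(z)): print([round(float(v),3) for v in (a*np.cos(y)/.04,a*np.sin(y)/.04,b/.04)])
```

```text
[-0.488, 0.038, -0.004]
[-0.486, 0.037, -0.05]
[-0.479, 0.037, -0.096]
[-0.468, 0.036, -0.141]
[-0.452, 0.035, -0.185]
[-0.433, 0.033, -0.227]
[-0.41, 0.032, -0.267]
[-0.383, 0.029, -0.305]
[-0.352, 0.027, -0.34]
[-0.319, 0.025, -0.371]
[-0.282, 0.022, -0.4]
[-0.243, 0.019, -0.425]
[-0.202, 0.016, -0.446]
[-0.159, 0.012, -0.463]
[-0.115, 0.009, -0.476]
[-0.069, 0.005, -0.485]
[-0.023, 0.002, -0.489]
```

Call:
{"api": "apply_moves", "payload": {
  "targets": [
    [[-0.488, 0.038, 0, 0, -1], [-0.486, 0.037, -0.05, 0, -1], [-0.479, 0.037, -0.096, 0, -1], [-0.468, 0.036, -0.141, 0, -1], [-0.452, 0.035, -0.185, 0, -1], [-0.433, 0.033, -0.227, 0, -1], [0, 0, 0, 0, -1]]
  ]
}}

```text
clock: 41.22
eef_pos: [0.5219, 0.0385, 0.2289]
tool_rot: [0.036, 0.999, -0.016, -0.002]
ft_force: [-2.1, 0.1, 6.2]
grip_width: 0.0185
grasp_force: 62.2
```

Call:
{"api": "apply_moves", "payload": {
  "targets": [
    [[-0.41, 0.032, -0.267, 0, -1], [-0.383, 0.029, -0.305, 0, -1], [-0.352, 0.027, -0.34, 0, -1], [-0.319, 0.025, -0.371, 0, -1], [-0.282, 0.022, -0.4, 0, -1], [-0.243, 0.019, -0.425, 0, -1], [0, 0, 0, 0, -1]]
  ]
}}

```text
clock: 41.8
eef_pos: [0.443, 0.0445, 0.1424]
tool_rot: [0.036, 0.999, -0.016, -0.003]
ft_force: [-3.8, 0.8, 3.9]
grip_width: 0.0182
grasp_force: 60.7
```

Call:
{"api": "apply_moves", "payload": {
  "targets": [
    [[-0.202, 0.016, -0.446, 0, -1], [-0.159, 0.012, -0.463, 0, -1], [-0.115, 0.009, -0.476, 0, -1], [-0.069, 0.005, -0.45, 0, -1], [0, 0, 0, 0, -1], [0, 0, 0, 0, -1]]
  ]
}}

```text
clock: 42.3
eef_pos: [0.4235, 0.046, 0.0711]
tool_rot: [0.037, 0.999, -0.016, -0.002]
ft_force: [-4.1, 0.5, 2.2]
grip_width: 0.0182
grasp_force: 64.8
```

Call:
{"api": "apply_moves", "payload": {
  "targets": [
    [[-0.02, 0, -0.2, 0, -1], [0, 0, -0.15, 0, -1], [0, 0, 0, 0, -1], [0, 0, 0, 0, -1]]
  ]
}}

```text
clock: 42.63
eef_pos: [0.4225, 0.0461, 0.0577]
tool_rot: [0.037, 0.999, -0.016, -0.001]
ft_force: [-5.6, 1.8, 1.7]
grip_width: 0.0184
grasp_force: 65.4
```

Call:
{"api": "apply_moves", "payload": {
  "targets": [
    [[0.02, 0, -0.1, 0, -1], [0, 0, -0.06, 0, -1], [0, 0, 0, 0, -1], [0, 0, 0, 0, -1]]
  ]
}}

```text
clock: 42.97
eef_pos: [0.4224, 0.0461, 0.0511]
tool_rot: [0.037, 0.999, -0.016, -0.002]
ft_force: [-6.1, 1.6, 2.0]
grip_width: 0.0186
grasp_force: 65.9
```

Call:
{"api": "apply_moves", "payload": {
  "targets": [
    [[0, 0, 0, 0, 0.2], [0, 0, 0, 0, 0.2], [0, 0, 0, 0, 0.2], [0, 0, 0, 0, 0.2], [0, 0, 0.4, 0, 0.2], [0, 0, 0.8, 0, 0.2], [0, 0, 1, 0, 0.2], [0, 0, 1, 0, 0.2]]
  ]
}}

```text
clock: 43.63
eef_pos: [0.4232, 0.0457, 0.1798]
tool_rot: [0.037, 0.999, -0.016, -0.001]
ft_force: [0.3, 0.5, -0.1]
grip_width: 0.0512
grasp_force: 0.0
```

Call:
{"api": "apply_moves", "payload": {
  "targets": [
    [[-0.6, 0, 0.6, 0, 0.2], [-0.6, 0, 0.5, 0, 0.2], [-0.6, 0, 0, 0, 0.2], [0, 0, 0, 0, 0.2], [0, 0, 0, 0, 0.2], [0, 0, 0, 0, 0.2]]
  ]
}}

```text
clock: 44.13
eef_pos: [0.3525, 0.0459, 0.2229]
tool_rot: [0.037, 0.999, -0.016, 0.0]
ft_force: [0.1, 0.4, -0.6]
grip_width: 0.0513
grasp_force: 0.0
```

```bash
python3 st.py
python3 - <<'E'
from h import *
im,d,c=cam("top"); P=pts(c,d); H,S,V=hsv(im)
m=(P[...,2]>.235)&(P[...,2]<.29); a=proj(c,[[.43,.045,.055]])[0].astype(int); print(a,P[a[1],a[0]])
q=proj(c,[[.53,.04,.052]])[0].astype(int); print("lid z",np.median(P[q[1]-15:q[1]+15,q[0]-10:q[0]+10,2]))
blobs(c,V<75,tuple(np.r_[proj(c,[[.379,-.156,.019]])[0]-25,proj(c,[[.379,-.156,.019]])[0]+25].astype(int)),.019,"tape",P)
cv2.imwrite("pics/t7.png",cv2.resize(im[90:270,120:375],None,fx=3.1,fy=3.1,interpolation=cv2.INTER_CUBIC))
im,d,c=cam("scene"); cv2.imwrite("pics/s7.png",cv2.resize(im[100:350,110:400],None,fx=2.4,fy=2.4,interpolation=cv2.INTER_CUBIC))
E
```

```text
[0.3525 0.0459 0.2229] 175.78541278785113
bolt px [284.2449 256.0816] rect [0.4557 0.0652] [0.0189 0.0098] 86.7 circ [0.4557 0.0652] 0.0108 z 0.025
padbolt px [307.8235 203.1765] rect [ 0.4863 -0.336 ] [0.0182 0.0648] 84.6 circ [ 0.486 -0.335] 0.0332 z 0.0263
padbolt px [328.2 204.9] rect [ 0.4762 -0.3958] [0.0182 0.0647] 84.0 circ [ 0.4762 -0.3958] 0.0326 z 0.0259
padbolt px [279.9167 196.1667] rect [ 0.5121 -0.2536] [0.0188 0.0634] 78.4 circ [ 0.5119 -0.2547] 0.032 z 0.026
[180 227] [0.4328 0.0462 0.0551]
lid z 0.053733934143356366
tape px [273.5 225.5] rect [ 0.4237 -0.2264] [0.003 0.039] 85.5 circ [ 0.4237 -0.2264] 0.0196 z 0.0164
```

View pics/s7.png

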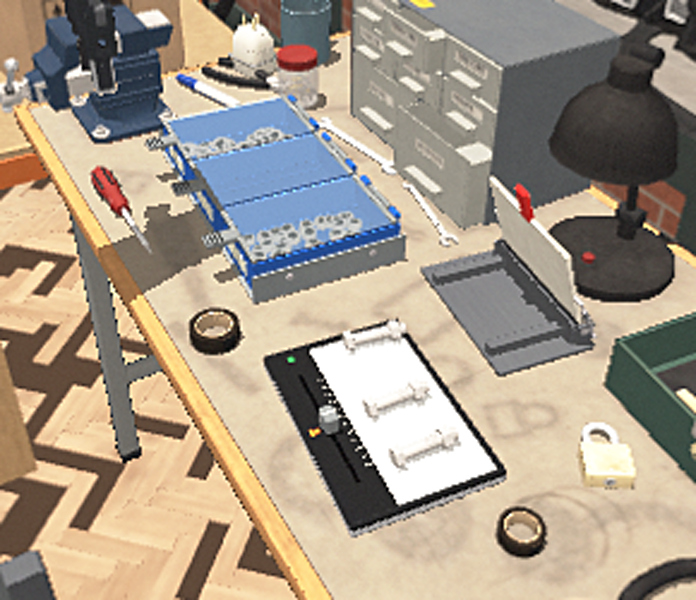

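The scene view shows everything in place except the last bolt, which was nudged to the far-left panel corner at (375,335). Its outer end may rest on the rim, so I'm going back to mend that.

Call:
{"api": "apply_moves", "payload": {
  "targets": [
    [[0.35, -0.82, 0, -1, -0.5], [0.35, -0.82, 0, -1, -0.5], [0.35, -0.82, 0, -1, -0.5], [0.35, -0.82, 0, -1, -0.5], [0.35, -0.82, 0, -1, -0.5], [0.35, -0.82, 0, -1, -0.5], [0.35, -0.82, -0.3, -1, -0.5], [0.35, -0.82, -0.3, 0, -0.5]]
  ]
}}

```text
clock: 45.0
eef_pos: [0.4651, -0.2189, 0.1982]
tool_rot: [0.098, 0.995, -0.016, -0.001]
ft_force: [1.4, 0.1, 0.3]
grip_width: 0.0214
grasp_force: 0.0
```

Call:
{"api": "apply_moves", "payload": {
  "targets": [
    [[0.35, -0.82, -0.2, 0, -0.5], [0, 0, 0, 0, -0.5], [0, 0, 0, 0, -0.5], [0, 0, 0, 0, -0.5]]
  ]
}}

```text
clock: 45.33
eef_pos: [0.4774, -0.2491, 0.1896]
tool_rot: [0.098, 0.995, -0.015, -0.003]
ft_force: [0.4, -0.8, -0.0]
grip_width: 0.0212
grasp_force: 0.0
```

Run:
```python
from h import *
o=get_obs(); M=R.from_quat(o['tool_rot']).as_matrix(); print(o['eef_pos'],np.degrees(np.arctan2(M[1,0],M[0,0])))
im,d,c=cam("wrist"); P=pts(c,d); H,S,V=hsv(im)
X=P[...,0]; Y=P[...,1]; m=(P[...,2]>.0185)&(P[...,2]<.045)&(X>.46)&(X<.57)&(Y>-.3)&(Y<-.21)
blobs(c,m,(0,0,512,384),.022,"bolt",P,n=3,minlen=15)
pp=P[m]; 
for a,b in [(.47,.485),(.485,.5),(.5,.515),(.515,.53),(.53,.55)]:
    s=pp[(pp[:,0]>a)&(pp[:,0]<b)]
    if len(s): print(a,len(s),"zmax",np.percentile(s[:,2],90),"ymid",s[:,1].mean(),"w",np.ptp(s[:,1]))
cv2.imwrite("pics/c8.png",im)
```

```text
[ 0.4774 -0.2491  0.1896] 168.75416266918083
bolt px [264.0237 205.9467] rect [ 0.5099 -0.2519] [0.0203 0.0662] 77.7 circ [ 0.5095 -0.2524] 0.0336 z 0.025
0.47 187 zmax 0.028418326871296272 ymid -0.24626188241745037 w 0.020872682569343604
0.485 196 zmax 0.025885342063238836 ymid -0.24786212900136126 w 0.01884376524958381
0.5 206 zmax 0.02581070171047417 ymid -0.2514502217828739 w 0.014209853339643697
0.515 285 zmax 0.029506728378455815 ymid -0.255470054960977 w 0.020959256785483077
0.53 136 zmax 0.029744955129486605 ymid -0.25613507645242306 w 0.02085919450906587
```

View pics/c8.png

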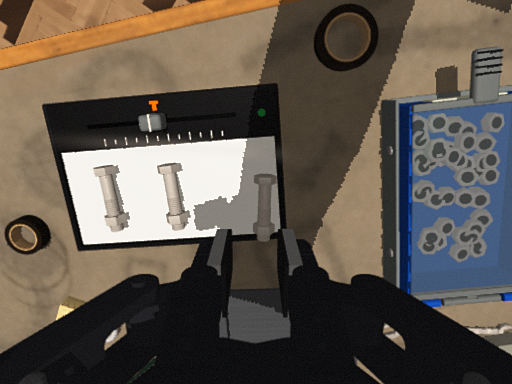

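The close view shows bolt C at (264,205), head towards the robot, its far end at (263,240) on the rim's edge. I'll regrasp it at the shank and shift it inward.

Call:
{"api": "apply_moves", "payload": {
  "targets": [
    [[0.35, -0.03, -0.3, 0, -0.5], [0.34, -0.02, -0.6, 0, -0.5], [0, 0, -0.8, 0, -0.5], [0, 0, -0.8, 0, -0.5], [0, 0, -0.6, 0, -0.5], [0, 0, -0.4, 0, -0.5], [0, 0, 0, 0, -0.5], [0, 0, 0, 0, -0.5]]
  ]
}}

```text
clock: 46.05
eef_pos: [0.505, -0.2499, 0.0508]
tool_rot: [0.097, 0.995, -0.015, -0.002]
ft_force: [-0.0, -0.3, -0.7]
grip_width: 0.0213
grasp_force: 0.0
```

Call:
{"api": "apply_moves", "payload": {
  "targets": [
    [[0, 0, 0, 0, -0.5], [0, 0, -0.2, 0, -0.5], [0, 0, -0.15, 0, -0.5], [0, 0, 0, 0, -0.5], [0, 0, 0, 0, -0.5]]
  ]
}}

```text
clock: 46.47
eef_pos: [0.5052, -0.2512, 0.0365]
tool_rot: [0.098, 0.995, -0.016, -0.002]
ft_force: [-0.2, 0.0, 0.1]
grip_width: 0.0212
grasp_force: 0.0
```

Call:
{"api": "apply_moves", "payload": {
  "targets": [
    [[0, 0, -0.06, 0, -0.5], [0, 0, 0, 0, -1], [0, 0, 0, 0, -1], [0, 0, 0, 0, -1], [0, 0, 0, 0, -1], [0, 0, 0, 0, -1]]
  ]
}}

```text
clock: 46.97
eef_pos: [0.5055, -0.2514, 0.0343]
tool_rot: [0.098, 0.995, -0.016, -0.001]
ft_force: [0.8, -0.0, 0.3]
grip_width: 0.0087
grasp_force: 58.6
```

Call:
{"api": "apply_moves", "payload": {
  "targets": [
    [[0, 0, 0.25, 0, -1], [0, 0, 0.25, 0, -1], [-0.25, -0.2, 0, 2, -1], [-0.28, -0.22, 0, 2, -1], [0, 0, 0, 0, -1], [0, 0, -0.25, 0, -1], [0, 0, -0.15, 0, -1], [0, 0, 0, 0, -1]]
  ]
}}

```text
clock: 47.63
eef_pos: [0.4835, -0.2671, 0.0365]
tool_rot: [0.063, 0.998, -0.015, -0.002]
ft_force: [-0.3, -0.4, -0.6]
grip_width: 0.0088
grasp_force: 58.7
```

Call:
{"api": "apply_moves", "payload": {
  "targets": [
    [[0, 0, 0, 0, -1], [0, 0, 0, 0, -1]]
  ]
}}

```text
clock: 47.8
eef_pos: [0.4845, -0.2677, 0.0379]
tool_rot: [0.063, 0.998, -0.015, -0.001]
ft_force: [-0.6, 0.2, -0.7]
grip_width: 0.0091
grasp_force: 58.7
```

Call:
{"api": "apply_moves", "payload": {
  "targets": [
    [[0, 0, -0.08, 0, -1], [0, 0, -0.05, 0, -1], [0, 0, 0, 0, -1], [0, 0, 0, 0, -1]]
  ]
}}

```text
clock: 48.13
eef_pos: [0.485, -0.2681, 0.0341]
tool_rot: [0.063, 0.998, -0.016, -0.0]
ft_force: [-2.2, 0.4, 6.0]
grip_width: 0.0095
grasp_force: 59.7
```

Call:
{"api": "apply_moves", "payload": {
  "targets": [
    [[0, 0, 0, 0, -0.5], [0, 0, 0, 0, -0.5], [0, 0, 0, 0, -0.5], [0, 0, 0, 0, -0.5], [0, 0, 0.3, 0, -0.5], [0, 0, 0.8, 0, -0.5], [0, 0, 0.9, 0, -0.5], [0, 0, 0.9, 0, -0.5]]
  ]
}}

```text
clock: 48.8
eef_pos: [0.4834, -0.2676, 0.1493]
tool_rot: [0.063, 0.998, -0.015, -0.002]
ft_force: [0.5, -1.5, 0.3]
grip_width: 0.0211
grasp_force: 0.0
```

Call:
{"api": "apply_moves", "payload": {
  "targets": [
    [[-0.5, 0.3, 0.9, 0, -0.5], [-0.8, 0.5, 0, 0, -0.5], [-0.8, 0.5, 0, 0, -0.5], [-0.8, 0.6, 0, 0, -0.5], [0, 0.6, 0, 0, -0.5], [0, 0, 0, 0, -0.5], [0, 0, 0, 0, -0.5], [0, 0, 0, 0, -0.5]]
  ]
}}

```text
clock: 49.47
eef_pos: [0.3695, -0.1688, 0.1844]
tool_rot: [0.063, 0.998, -0.016, -0.0]
ft_force: [-0.5, -0.1, -0.6]
grip_width: 0.0216
grasp_force: 0.0
```

```bash
python3 st.py
python3 - <<'E'
from h import *
im,d,c=cam("scene"); cv2.imwrite("pics/s9.png",cv2.resize(im[100:350,110:400],None,fx=2.4,fy=2.4,interpolation=cv2.INTER_CUBIC))
E
```

```text
[ 0.3695 -0.1688  0.1844] 172.81607364005063
bolt px [496.7042 234.3803] rect [0.4532 0.0446] [0.0257 0.0103] 83.5 circ [0.4537 0.0443] 0.0135 z 0.0222
padbolt px [307.8846 203.3269] rect [ 0.4863 -0.336 ] [0.0182 0.0648] 84.6 circ [ 0.486 -0.335] 0.0332 z 0.0264
padbolt px [328.2115 204.9615] rect [ 0.4762 -0.3958] [0.0182 0.0647] 84.0 circ [ 0.4759 -0.3976] 0.0327 z 0.0262
padbolt px [286.4762 195.5714] rect [ 0.5123 -0.2738] [0.0189 0.0223] 59.3 circ [ 0.5106 -0.273 ] 0.0132 z 0.0273
```

View pics/s9.png

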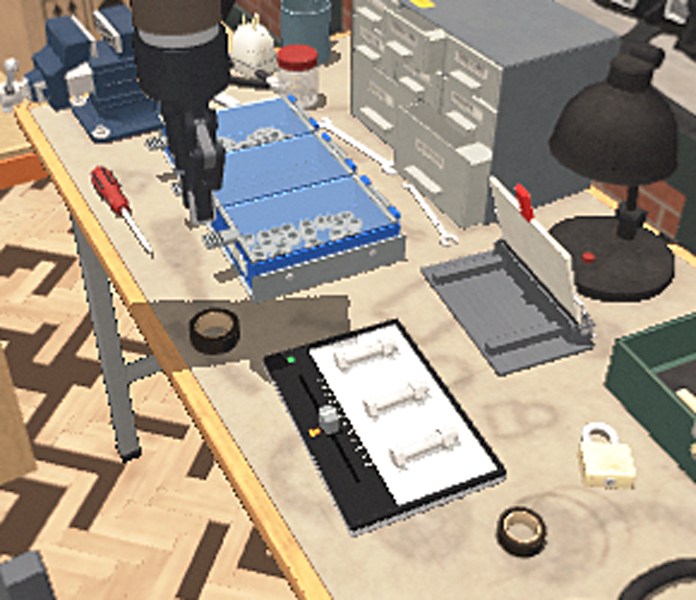

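All three bolts lie flat and apart on the panel, at (365,355), (397,400) and (423,447). The chart is up, the tape is on the bench, the lid is shut and the dimmer is at its mark.

```bash
python3 -c "
from workcell import order; print(order.job_done())"
```

```text
the job is handed in; nothing more can be done
None
```

The bench is ready and handed in at about 50 s: tape on the bench, chart up, dimmer at its mark to within about 1 mm, all three bolts flat and apart on the panel (one got nudged and was re-laid), and the bolt bin's lid shut.

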